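# Put the herb dryer back together and wind its timer

## Task

The washed parts of the herb dryer lie about the counter: put them back on its post, starting with a wire tray on the drum, then a spacer collar, then a tray, and so on by turns until every tray and both collars are on, each lying flat on the one below, and close the stack with the lid. When the lid is on, wind the timer knob on the front ledge clockwise as far as it goes. Leave the other things on the counter where they are.

Things in the scene. Friction and masses are not known exactly. Their poses are not given: they have to be found in the camera images.
- dryer: herb dryer, fixed: grey drum 140 mm across, 36 mm high (its top is the deck), a post 26 mm thick and 108 mm high on its middle, and a control ledge 96 mm wide, 30 mm high, running 205 mm out from the post's axis along the dryer's -x (to the robot). Origin under the post on the counter, z up. Parts slide down the post freely and may be let go once well over it; fingers may straddle it
- post_top (a point): the tip of the post, 144 mm above the counter, on its axis; the top 14 mm of the post taper to 10 mm
- knob_top (a point): the middle of the timer knob's top, 165 mm from the post's axis along the dryer's -x, 56 mm above the counter. The knob is a round black grip 40 mm across and 25 mm high with a vertical axis and a white pointer on top; white marks on the ledge show its range, the two long ones its rest and its stop
- timer (a joint): angle of the timer knob in rad, 0 at rest to 3.6 at the stop; it grows as the knob turns clockwise seen from above. A clockwork spring pulls back weakly (0.17 N m to turn it at most), but the knob stays where it is let go
- tray_a: a round steel wire tray 120 mm across, rim 6 mm high, lying flat; in its middle an upright tube, 44 mm outside, 33 mm inside, top 18 mm above the tray's underside, which goes over the post and can be gripped from above. Origin at the centre of the underside, z up; yaw means nothing. One of the three trays may be absent (None from the start)
- tray_b: a round steel wire tray 120 mm across, rim 6 mm high, lying flat; in its middle an upright tube, 44 mm outside, 33 mm inside, top 18 mm above the tray's underside, which goes over the post and can be gripped from above. Origin at the centre of the underside, z up; yaw means nothing. One of the three trays may be absent (None from the start)
- tray_c: a round steel wire tray 120 mm across, rim 6 mm high, lying flat; in its middle an upright tube, 44 mm outside, 33 mm inside, top 18 mm above the tray's underside, which goes over the post and can be gripped from above. Origin at the centre of the underside, z up; yaw means nothing. One of the three trays may be absent (None from the start)
- collar_a: a grey spacer collar: a plain ring 60 mm outside, 33 mm inside and 24 mm high, lying flat. Origin at the centre of the underside, z up
- collar_b: a grey spacer collar: a plain ring 60 mm outside, 33 mm inside and 24 mm high, lying flat. Origin at the centre of the underside, z up
- dryer_lid: the dryer's grey lid: a disc 120 mm across and 9 mm high, in the middle a round grip 40 mm across whose top is 34 mm above the underside, hollow from below (33 mm wide, 29 mm deep) so that it goes over the end of the post. Origin at the centre of the underside, z up
- carton: a small tablet carton 36 x 66 x 16 mm behind the parts, to be left alone; origin under its centre
- candle: a tealight candle 38 mm across, 15 mm high, among the parts, to be left alone; origin under its centre
- scoop: a brass scoop 159 x 39 x 22 mm at the front edge, to be left alone; origin under its centre
- shaker: a steel salt shaker 41 mm across, 76 mm high, to be left alone; origin under its centre
- spice_jar: a spice jar 41 mm across, 105 mm high, left of the middle, to be left alone; origin under its centre
- pepper_jar: a spice jar 41 mm across, 105 mm high, behind the dryer, to be left alone; origin under its centre
- teaspoon: a teaspoon 137 mm long on the left, to be left alone; origin under its centre

How it is judged:
On the way, in this order (a step that is already met when the one before it is completed fails the run):
1. all trays and collars that are there are on the post, tray first and then by turns, and the lid is on top (horizontal distance between each of tray_a, tray_b, tray_c, collar_a, collar_b, dryer_lid and dryer below 0.007 m and angle between each of tray_a, tray_b, tray_c, collar_a, collar_b, dryer_lid's own z axis and vertical below 0.1 rad and (z of tray_a in the frame of dryer between 0.032 and 0.04 m or z of tray_a in the frame of dryer between 0.074 and 0.082 m or z of tray_a in the frame of dryer between 0.116 and 0.124 m) and (z of tray_b in the frame of dryer between 0.032 and 0.04 m or z of tray_b in the frame of dryer between 0.074 and 0.082 m or z of tray_b in the frame of dryer between 0.116 and 0.124 m) and (z of tray_c in the frame of dryer between 0.032 and 0.04 m or z of tray_c in the frame of dryer between 0.074 and 0.082 m or z of tray_c in the frame of dryer between 0.116 and 0.124 m) and (z of collar_a in the frame of dryer between 0.05 and 0.058 m or z of collar_a in the frame of dryer between 0.092 and 0.1 m) and (z of collar_b in the frame of dryer between 0.05 and 0.058 m or z of collar_b in the frame of dryer between 0.092 and 0.1 m) and (z of tray_a in the frame of tray_b above 0.03 m or z of tray_a in the frame of tray_b below -0.03 m) and (z of tray_a in the frame of tray_c above 0.03 m or z of tray_a in the frame of tray_c below -0.03 m) and (z of tray_b in the frame of tray_c above 0.03 m or z of tray_b in the frame of tray_c below -0.03 m) and (z of collar_a in the frame of collar_b above 0.03 m or z of collar_a in the frame of collar_b below -0.03 m) and z of dryer_lid in the frame of dryer between 0.115 and 0.142 m and z of dryer_lid in the frame of tray_a above 0.014 m and z of dryer_lid in the frame of tray_b above 0.014 m and z of dryer_lid in the frame of tray_c above 0.014 m and z of dryer_lid in the frame of collar_a above 0.014 m and z of dryer_lid in the frame of collar_b above 0.014 m and (z of dryer_lid in the frame of tray_a below 0.022 m or z of dryer_lid in the frame of tray_b below 0.022 m or z of dryer_lid in the frame of tray_c below 0.022 m or z of dryer_lid in the frame of collar_a below 0.028 m or z of dryer_lid in the frame of collar_b below 0.028 m)), for 0.2 s.
2. then the timer is wound up to its stop (value of joint timer above 3.4 rad), for 0.2 s.
At the end, for the whole second after the job is handed in: Order from the drum up: tray, collar, tray, collar (, tray), lid; each within 7 mm of the post's axis, level within 0.1 rad, within 4 mm of its seated height and at rest; the timer reads over 3.4 of 3.6 rad (all of step 1 and linear speed of each of tray_a, tray_b, tray_c, collar_a, collar_b, dryer_lid below 0.02 m/s and value of joint timer above 3.4 rad); the robot touches nothing.
It fails at once if one of the other things on the counter (carton, candle, scoop, shaker, jars, teaspoon) is pushed more than 6 cm (distance of any of carton, candle, scoop, shaker, spice_jar, pepper_jar, teaspoon from where it was at the start of the episode above 0.06 m).
It fails at once if the shaker or a spice jar is knocked over (angle between any of shaker, spice_jar, pepper_jar's own z axis and vertical above 0.6 rad).
Of tray_a, tray_b, tray_c only 2 to 3 are there at a start; the rules pass over those that are not, and their reading is None.
At some moment in a run one of tray_a, tray_b, tray_c, collar_a, collar_b, dryer_lid may be knocked a few centimetres aside while the robot is not near it.
Once in a run the grip may slacken for a moment while it holds something.
It also fails if it takes over 200 s, if anything falls off the work surface, if the arm or the gripper's body presses on something with over 40 N, if the wrist force passes 120 N, or if a joint passes its speed limit or range.

## Robot

A 7-joint arm with a two-finger parallel gripper is mounted at the origin on a cart in front of the work surface, level with it; the furniture and walls round the work are solid. World frame = base frame: x ahead of the robot, y to its left, z up, the work surface at z = 0. Lengths are in m, angles in rad, forces in N, time in s.
With the tool pointing down it reaches from about 0.4 to 0.9 m from the base axis. Payload 5.5 kg.
Tool frame: the origin (TCP) lies midway between the tips of the shut fingers; the grasp point (between the pads) lies 19 mm behind it; z points along the fingers, y is the line along which they close (so a half turn about z gives the same grasp; the last joint's range is limited). The gripper opens to 85 mm and grips with 20 to 120 N. Pads are 22 mm wide; open, the fingers measure 114 mm over their backs; the gripper's body (76 mm by 85 mm) begins 54 mm behind the grasp point. The pads swing forward as they close: fully open they stand 13 mm farther back than shut.
Start: joints at [-0.921, 0.501, -0.427, 1.55, 0.221, 1.138, -0.21], TCP at [0.245, 0.602, 0.203] pointing down, gripper open.
Joint ranges: [-2.88, 2.88], [-0.31, 2.03], [-1.54, 1.56], [0.2, 2.42], [-1.41, 4.55], [0.19, 2.02], [-2.57, 2.57]. Speed limits (rad/s): [2.57, 2.57, 3.14, 3.14, 3.14, 3.14, 3.14].

## Interface

Orientations are given as a rotation vector (axis times angle).
In Python, from plant import env gives the robot as it stands.
- The arm moves only by the tool nudge_tcp, called after "Request:" by a JSON object that holds its "api" and its "payload". Schema: {"type":"object","properties":{"increments":{"type":"array","items":{"type":"number"},"minItems":6,"maxItems":48},"aperture":{"type":"number"},"grip_n":{"type":"number"},"only":{"type":"string"},"quiet":{"type":"boolean"},"lines":{"type":"string"}},"required":["increments"],"additionalProperties":false}. increments is one flat list of numbers that holds 1 to 8 rows one after another, with no inner brackets; each row has 6 numbers: dx, dy, dz in shares of the most that a row can go, 1 being 62.5 mm, then a rotation vector rx, ry, rz in rad; each row shifts and turns the commanded pose from where the row before left it, along the tool's axes as they then stand; what a row does not reach is not made up. A row lasts 1/8 s, in which the tool goes at most 0.0625 m and 0.188 rad, less where a joint would pass 70% of its speed; a pose out of reach is approached as far as the arm can. aperture is the finger opening in m, set as the call begins (left out keeps the last). The fingers move at their own pace and stop on an object; grip_n is the grip in N (left out, the last holds). Time passes only in rows, so rows that do not move let the fingers close. The tool returns the time, the measured TCP pose, the force, the opening and the grip force at its end. only (a regular expression) keeps the lines of the reply that match it, lines (a string "A,B") keeps lines A to B, and quiet returns only ok. Input that does not fit is refused with a message, and nothing moves.
- env.observe(): the state, without advancing time (a new reading comes with each control period).
- env.camera(name): name is "side" or "top"; returns the picture (420x560x3 uint8, red, green, blue); there is no depth.
- env.calibration(name): a dict with "K" (3x3 intrinsics, pixels), "camera_from_world" (4x4, takes a point from world to camera coordinates). Camera axes: x right, y down, z forward; pixel columns grow to the right and rows downward; lengths in m; the calibration is good to about 2 mm. A picture is of the moment at which its call begins. calibration takes no time and is no camera call.
- env.hand_in(): hands the job in; it is judged then, once.
The state is a dict: "t": time; "q": joint angles; "qd": joint speeds; "joint_torque": joint torques, N m; "ee_pos": TCP position; "ee_rot": TCP orientation; "force": force on the tool from outside, world axes, zero at the start; "torque": the same for the moment, N m; "grip_width": finger opening in m; "gripper_force": force on a finger pad.
Only numpy, scipy, OpenCV 4.12 (cv2) and the standard library are available. Lean on these libraries where they do the work, as an engineer would, in place of code of your own. Each camera call takes 0.05 s, during which the arm holds its last target. There are 200 camera calls.

## Working session

There is one attempt and no reset: what is moved stays moved. The work goes in short steps, Python scripts to look and compute and a tool call to move; the robot and the scene stay as the last step left them, time stands still between calls to the robot, and variables do not carry over. Pictures are saved under pics/ and viewed, at most 14 in all, crops included, and the job is handed in when it is done.

```bash
ls; mkdir -p pics; python3 - <<'E'
from plant import env
import cv2
for n in("top","side"):
    im=env.camera(n); cv2.imwrite(f"pics/{n}0.png",im[:,:,::-1])
    c=env.calibration(n); print(n,c["K"].round(1).tolist(),c["camera_from_world"].round(3).tolist())
o=env.observe(); print({k:o[k] for k in("t","q","ee_pos","ee_rot","force","grip_width")})
E
```

```text
pics
plant.py
top [[411.5, 0.0, 273.8], [0.0, 411.5, 212.9], [0.0, 0.0, 1.0]] [[0.018, -1.0, -0.02, 0.186], [-0.988, -0.015, -0.153, 0.58], [0.153, 0.022, -0.988, 1.059], [0.0, 0.0, 0.0, 1.0]]
side [[524.0, 0.0, 282.3], [0.0, 524.0, 204.9], [0.0, 0.0, 1.0]] [[-0.942, -0.337, -0.011, 0.588], [-0.179, 0.527, -0.831, 0.094], [0.285, -0.781, -0.556, 1.703], [0.0, 0.0, 0.0, 1.0]]
{'t': 0.1, 'q': array([-0.92080199,  0.50179199, -0.42681591,  1.55134329,  0.22084219,
        1.13828716, -0.2102743 ]), 'ee_pos': array([0.2449819 , 0.6013427 , 0.20224099]), 'ee_rot': array([-6.03569554e-01, -3.08268061e+00,  2.70933054e-03]), 'force': array([-0.71146758, -0.2057325 ,  0.38409416]), 'grip_width': 0.08546286282389245}
```
View pics/top0.png

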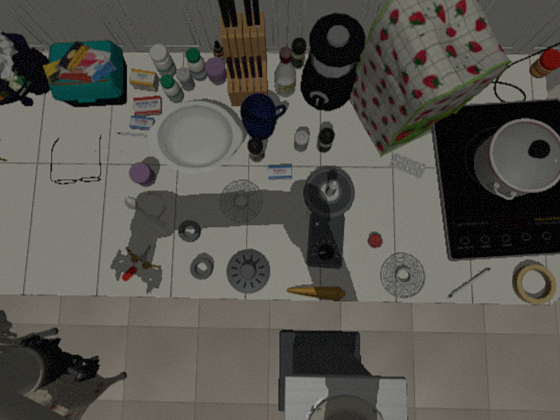

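View pics/side0.png

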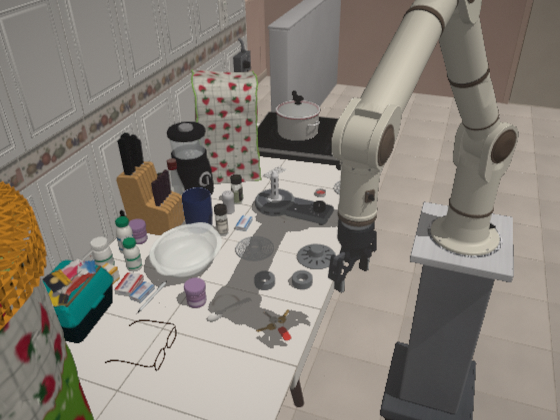

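Top view: trays at (240,201) and (403,274), collars at (190,231) and (202,267), lid at (248,271), dryer post at about (329,192), knob at about (323,252), candle at (375,240), scoop at (316,293). I'll zoom in.

```bash
cat > h.py <<'E'
from plant import env
import cv2, numpy as np
from scipy.spatial.transform import Rotation as R
C={n:env.calibration(n) for n in("top","side")}
def proj(n,p):
    c=C[n]; q=c["camera_from_world"]@np.append(p,1); v=c["K"]@q[:3]; return v[:2]/v[2]
def ray(n,uv):
    c=C[n]; M=c["camera_from_world"]; d=M[:3,:3].T@np.linalg.inv(c["K"])@np.array([*uv,1.]); return -M[:3,:3].T@M[:3,3],d
def plane(n,uv,z):
    o,d=ray(n,uv); return o+d*(z-o[2])/d[2]
def tri(a,b):
    (o1,d1),(o2,d2)=ray("top",a),ray("side",b)
    d1/=np.linalg.norm(d1);d2/=np.linalg.norm(d2)
    s=np.linalg.lstsq(np.c_[d1,-d2],o2-o1,rcond=None)[0]
    p,q=o1+s[0]*d1,o2+s[1]*d2; return (p+q)/2,np.linalg.norm(p-q)
def tool(target,yaw=None):
    "move from the measured TCP to target, in tool axes"
    o=env.observe(); r=R.from_rotvec(o["ee_rot"]); return r.inv().apply(np.array(target)-o["ee_pos"])
def crop(im,u0,v0,u1,v1,s,name):
    cv2.imwrite(name,np.clip(cv2.resize(im[v0:v1,u0:u1,::-1],None,fx=s,fy=s,interpolation=cv2.INTER_CUBIC)*1.6,0,255).astype(np.uint8))
E
python3 - <<'E'
from h import *
t=env.camera("top"); s=env.camera("side"); np.save("t0.npy",t); np.save("s0.npy",s)
crop(t,170,150,440,310,2.9,"pics/tc.png"); crop(s,200,150,360,310,3.7,"pics/sc.png")
r=R.from_rotvec(env.observe()["ee_rot"]); print(r.as_matrix().round(3))
for uv,z in (((240,201),.01),((403,274),.01),((190,231),.024),((202,267),.024),((248,271),.034),((329,188),.144),((323,252),.056)): print(uv,plane("top",uv,z).round(3),proj("side",plane("top",uv,z)).round(0))
E
```

```text
[[-0.926  0.377 -0.   ]
 [ 0.377  0.926 -0.001]
 [ 0.    -0.001 -1.   ]]
(240, 201) [0.615 0.291 0.01 ] [254. 246.]
(403, 274) [ 0.421 -0.155  0.01 ] [348. 186.]
(190, 231) [0.527 0.424 0.024] [264. 276.]
(202, 267) [0.43  0.387 0.024] [300. 275.]
(248, 271) [0.421 0.262 0.034] [316. 247.]
(329, 188) [0.626 0.058 0.144] [275. 173.]
(323, 252) [0.474 0.064 0.056] [318. 204.]
```

View pics/tc.png

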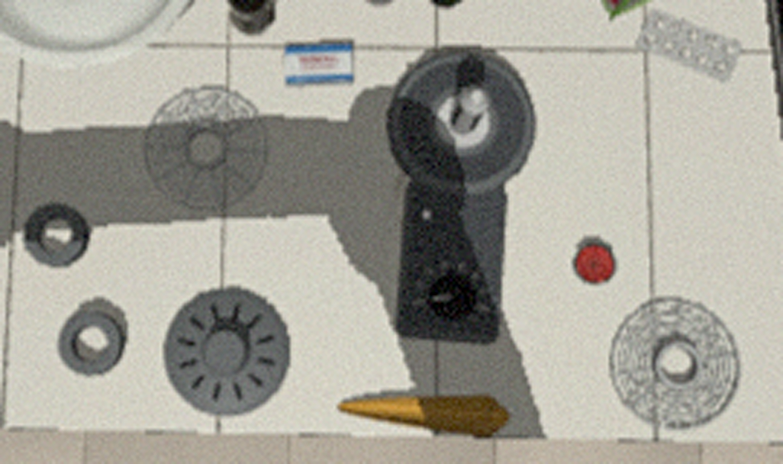

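View pics/sc.png

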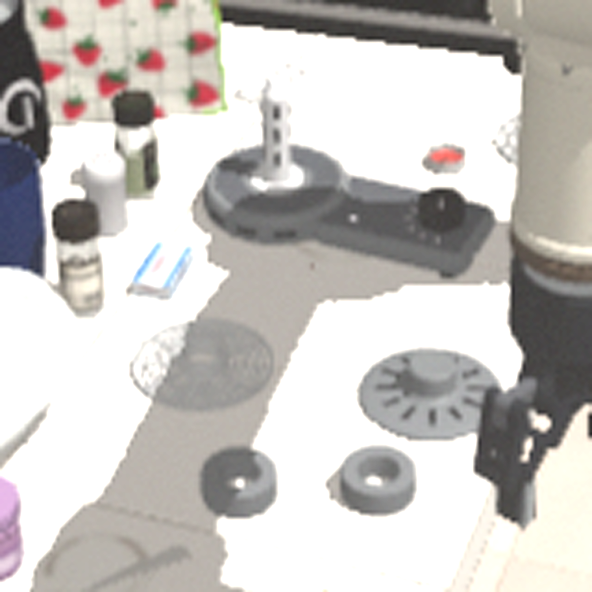

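Crops: no third tray is visible, so there appear to be two trays, two collars and the lid. Rough centres in crop pixels are tray1 (207,148), tray2 (676,360), collars (57,234) and (92,341), lid grip (222,348), post tip (~470,98), knob (450,295). Next I triangulate.

```bash
python3 - <<'E'
from h import *
T=lambda u,v:(170+u/2.9-.3,150+v/2.9-.3); S=lambda u,v:(200+u/3.7-.3,150+v/3.7-.3)
for n,a,b in (("tray1 tube",T(207,148),S(207,357)),("col1 top",T(57,234),S(238,468)),("col2",T(92,341),S(378,465)),("lid grip",T(222,348),S(432,366)),("knob",T(450,294),S(440,200)),("post tip",T(470,98),S(271,88)),("drum",T(461,120),S(276,183))):
    p,g=tri(a,b); print(n,p.round(4),round(g,4))
d=plane("top",T(461,120),.036); print("drum@.036",d.round(4),"tray2",plane("top",T(676,360),.018).round(4))
t=np.load("t0.npy"); h=cv2.cvtColor(t,cv2.COLOR_RGB2HSV)
print(plane("top",T(594,263),.015).round(3))
# ledge outline corners (top crop) at z=.03
for uv in ((395,333),(499,342),(410,190),(508,190)): print("ledge",plane("top",T(*uv),.03).round(4))
E
```

```text
tray1 tube [0.6133 0.2876 0.0082] 0.0055
col1 top [0.5283 0.426  0.023 ] 0.0012
col2 [0.4275 0.388  0.0234] 0.0037
lid grip [0.4217 0.2658 0.031 ] 0.0065
knob [0.4748 0.0589 0.0535] 0.0036
post tip [0.6388 0.0504 0.1358] 0.0011
drum [0.64   0.0457 0.0296] 0.005
drum@.036 [0.6411 0.047  0.036 ] tray2 [ 0.4214 -0.1525  0.018 ]
[ 0.51  -0.08   0.015]
ledge [0.4414 0.1075 0.03  ]
ledge [0.4348 0.0121 0.03  ]
ledge [0.5747 0.0942 0.03  ]
ledge [0.5761 0.0026 0.03  ]
```

Careful with the scale: shifts go in shares of 62.5 mm. That gives: -0.057 m is -0.912, -0.019 m is -0.304.

Request:
{"api": "nudge_tcp", "payload": {"increments": [-0.8,-0.272,0,0,0,0,-0.912,-0.304,0,0,0,0,-0.912,-0.304,0,0,0,0,-0.912,-0.304,0,0,0,0,-0.912,-0.304,0,0,0,0,-0.912,-0.304,0,0,0,0,-0.912,-0.304,0,0,0,0,-0.912,-0.304,0,0,0,0], "aperture": 0.07}}

```text
t: 1.2
ee_pos: [0.6056, 0.2923, 0.2031]
ee_rot: [-0.604, -3.083, -0.0]
force: [1.2, 0.6, 0.6]
grip_width: 0.0697
gripper_force: 0.0
```

Request:
{"api": "nudge_tcp", "payload": {"increments": [0,0,0.64,0,0,0,0,0,0.48,0,0,0,0,0,0,0,0,0]}}

```text
t: 1.58
ee_pos: [0.6021, 0.2923, 0.13]
ee_rot: [-0.603, -3.078, 0.006]
force: [0.6, 0.3, 0.9]
grip_width: 0.07
gripper_force: 0.0
```

```bash
python3 - <<'E'
from h import *
o=env.observe(); print(o["ee_pos"],o["ee_rot"],tool([.613,.288,.1]))
t=env.camera("top"); s=env.camera("side"); np.save("t1.npy",t); np.save("s1.npy",s)
crop(t,170,150,440,310,2.9,"pics/tc1.png"); crop(s,200,150,360,310,3.7,"pics/sc1.png")
E
```

```text
[0.60214414 0.29228024 0.12996714] [-0.60287312 -3.07785402  0.00601502] [-0.01180049  0.00027458  0.02991442]
```

View pics/sc1.png

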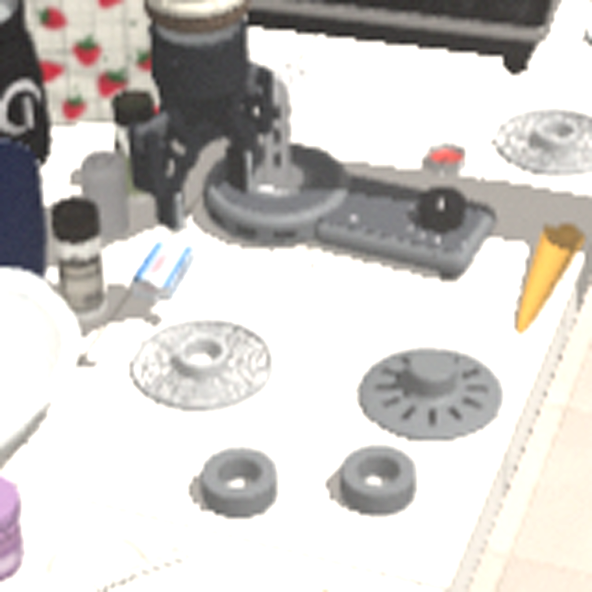

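Side view: tray1's tube top is at crop (201,350), tray2's tube top at (558,131), and the collar, lid and scoop are clear of the arm.

```bash
python3 - <<'E'
from h import *
T=lambda u,v:(170+u/2.9-.3,150+v/2.9-.3); S=lambda u,v:(200+u/3.7-.3,150+v/3.7-.3)
for n,a,b in (("tray1 tube",T(207,148),S(201,350)),("tray2 tube",T(676,360),S(558,131)),("col1",T(57,234),S(240,467))):
    p,g=tri(a,b); print(n,p.round(4),round(g,4),plane("top",a,.018),plane("side",b,.018))
p=np.array([.613,.288,.018]);print(proj("side",p),proj("top",p))
E
```

```text
tray1 tube [0.6152 0.2878 0.0146] 0.0007 [0.61425071 0.2873486  0.018     ] [0.61378543 0.29177178 0.018     ]
tray2 tube [ 0.417  -0.1549  0.0137] 0.0093 [ 0.42143148 -0.15247907  0.018     ] [ 0.41109782 -0.14938136  0.018     ]
col1 [0.5275 0.4256 0.0241] 0.0026 [0.52937067 0.42732083 0.018     ] [0.52880812 0.41909039 0.018     ]
[254.71185605 243.64064449] [240.83139703 201.17483982]
```

View pics/tc1.png

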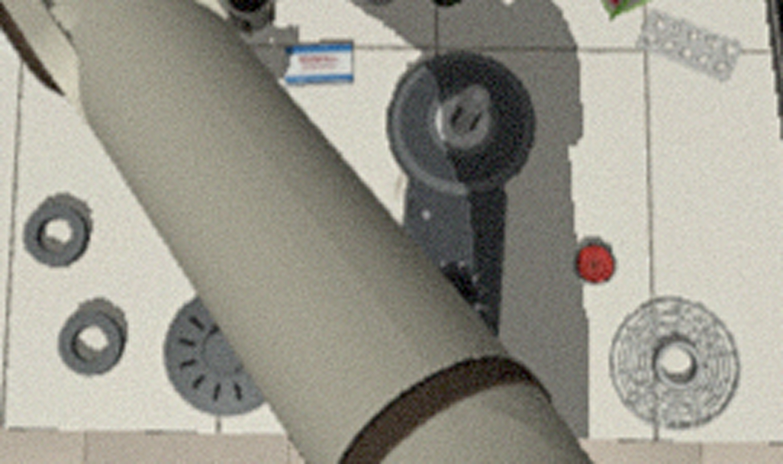

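Scaled: 0.001 m is 0.016, 0.04 m is 0.64.

Request:
{"api": "nudge_tcp", "payload": {"increments": [-0.208,0.016,0.32,0,0,0,0,0,0.64,0,0,0,0,0,0.64,0,0,0,0,0,0.32,0,0,0,0,0,0,0,0,0,0,0,0,0,0,0], "aperture": 0.07}}

```text
t: 2.42
ee_pos: [0.6183, 0.2905, 0.0148]
ee_rot: [0.603, 3.081, 0.003]
force: [0.6, 0.6, 0.2]
grip_width: 0.0697
gripper_force: 0.0
```

```bash
python3 - <<'E'
from h import *
o=env.observe(); print(o["ee_pos"],o["ee_rot"],tool([.6145,.288,.008]))
E
```

```text
[0.61825552 0.29050937 0.0147979 ] [6.03327712e-01 3.08094514e+00 2.71029126e-03] [ 0.00254356 -0.00375484  0.00678556]
```

Scaled: 0.006 m is 0.096, 0.0025 m is 0.04.

Request:
{"api": "nudge_tcp", "payload": {"increments": [0.04,-0.056,0.096,0,0,0,0,0,0,0,0,0]}}

```text
t: 2.68
ee_pos: [0.613, 0.2871, 0.0076]
ee_rot: [0.604, 3.083, -0.0]
force: [-0.1, -0.1, 0.1]
grip_width: 0.0704
gripper_force: 0.0
```

Request:
{"api": "nudge_tcp", "payload": {"increments": [0,0,0,0,0,0,0,0,0,0,0,0,0,0,0,0,0,0,0,0,0,0,0,0,0,0,0,0,0,0], "aperture": 0.02, "grip_n": 60}}

```text
t: 3.3
ee_pos: [0.6132, 0.2875, 0.0072]
ee_rot: [-0.604, -3.083, -0.0]
force: [0.7, -0.1, 0.9]
grip_width: 0.0203
gripper_force: 0.0
```

Request:
{"api": "nudge_tcp", "payload": {"increments": [0,0,-0.32,0,0,0,0,0,-0.8,0,0,0,0,0,-0.8,0,0,0,0,0,-0.8,0,0,0,0,0,-0.4,0,0,0,0,0,0,0,0,0,0,0,0,0,0,0]}}

```text
t: 4.18
ee_pos: [0.6128, 0.2872, 0.2021]
ee_rot: [-0.604, -3.083, 0.001]
force: [-0.3, -0.7, -0.9]
grip_width: 0.0203
gripper_force: 0.0
```

```bash
python3 - <<'E'
from h import *
print(tool([.639,.049,.203]))
E
```

```text
[-0.11412867 -0.21067137 -0.00085912]
```

The fingers closed to 20 mm with no force, so the grasp missed. I'll look.

```bash
python3 - <<'E'
from h import *
t=env.camera("top"); s=env.camera("side"); np.save("s2.npy",s)
crop(s,200,150,360,310,3.7,"pics/sc2.png")
E
```

```text
(no output)
```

View pics/sc2.png

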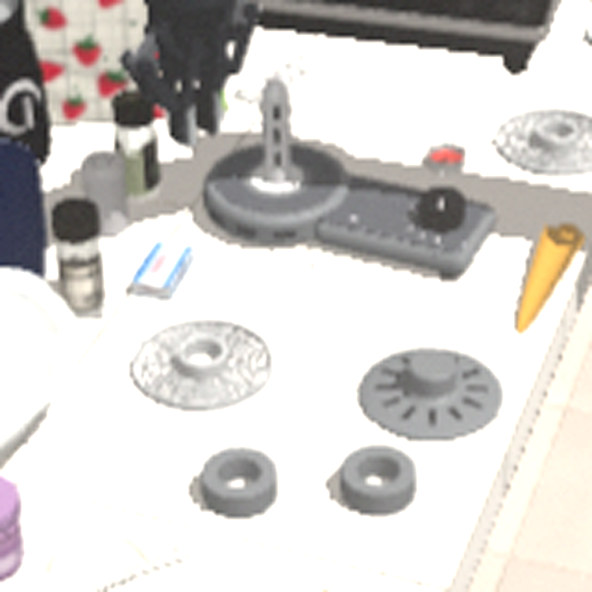

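The tray hasn't moved (tube top still at (201,350)), so the half-open fingertips passed above the tube. I'll go lower.

Scaled: 0.05 m is 0.8, 0.04 m is 0.64.

Request:
{"api": "nudge_tcp", "payload": {"increments": [0,0,0.8,0,0,0,-0.016,0,0.8,0,0,0,0,0,0.8,0,0,0,0,0,0.64,0,0,0,0,0,0,0,0,0], "aperture": 0.065}}

```text
t: 4.9
ee_pos: [0.6097, 0.2849, 0.0069]
ee_rot: [-0.602, -3.075, 0.01]
force: [-1.3, 0.1, 0.4]
grip_width: 0.0649
gripper_force: 0.0
```

Request:
{"api": "nudge_tcp", "payload": {"increments": [0,0,0.112,0,0,0,0,0,0.096,0,0,0,0,0,0,0,0,0]}}

```text
t: 5.28
ee_pos: [0.6146, 0.2873, 0.0]
ee_rot: [0.604, 3.082, 0.001]
force: [-1.1, 0.2, -0.3]
grip_width: 0.065
gripper_force: 0.0
```

Request:
{"api": "nudge_tcp", "payload": {"increments": [0,0,0,0,0,0,0,0,0,0,0,0,0,0,0,0,0,0,0,0,0,0,0,0], "aperture": 0.034, "grip_n": 60}}

```text
t: 5.78
ee_pos: [0.6142, 0.2871, -0.0007]
ee_rot: [0.604, 3.083, 0.0]
force: [-0.6, -0.1, -0.2]
grip_width: 0.034
gripper_force: 0.0
```

```bash
python3 - <<'E'
from h import *
s=env.camera("side"); crop(s,200,150,360,310,3.7,"pics/sc3.png")
t=env.camera("top"); 
o=env.observe()
print(o["ee_pos"],(proj("side",o["ee_pos"])-[200,150])*3.7, (proj("top",o["ee_pos"])-[170,150])*2.9)
E
```

```text
[ 0.61412658  0.28703051 -0.00081847] [202.52333122 362.96694786] [208.35486918 150.78978639]
```

View pics/sc3.png

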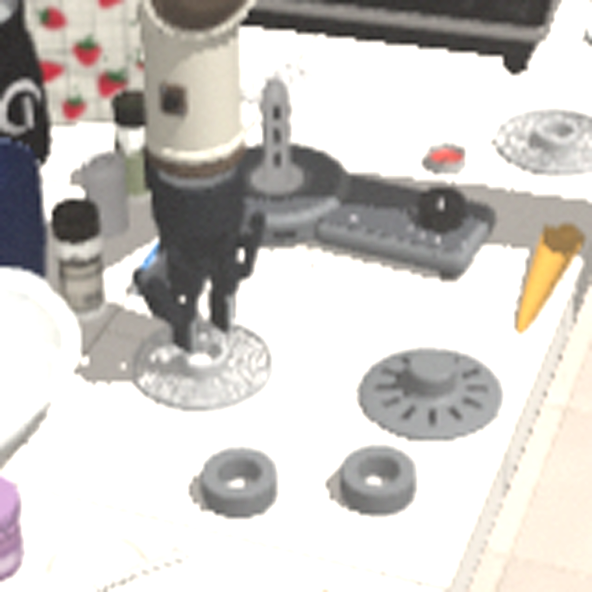

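The fingertips (crop (187,350) and (220,330)) sit on top of the tube, well above where TCP z≈0 would put them. I'll open and probe down in small steps.

Scaled: -0.01 m is -0.16.

Request:
{"api": "nudge_tcp", "payload": {"increments": [0,0,-0.16,0,0,0,0,0,0,0,0,0,0,0,0,0,0,0,0,0,0,0,0,0], "aperture": 0.065}}

```text
t: 6.38
ee_pos: [0.614, 0.287, 0.0091]
ee_rot: [-0.604, -3.083, 0.0]
force: [-0.8, 0.3, -0.1]
grip_width: 0.0653
gripper_force: 0.0
```

Request:
{"api": "nudge_tcp", "payload": {"increments": [0,0,0.112,0,0,0,0,0,0.096,0,0,0,0,0,0.064,0,0,0,0,0,0,0,0,0]}}

```text
t: 6.88
ee_pos: [0.6136, 0.2869, -0.0086]
ee_rot: [-0.603, -3.082, 0.001]
force: [-0.5, 0.2, -0.3]
grip_width: 0.0652
gripper_force: 0.0
```

Request:
{"api": "nudge_tcp", "payload": {"increments": [0,0,0.048,0,0,0,0,0,0,0,0,0]}}

```text
t: 7.12
ee_pos: [0.614, 0.287, -0.011]
ee_rot: [-0.604, -3.083, 0.0]
force: [-0.3, -0.8, 0.3]
grip_width: 0.0651
gripper_force: 0.0
```

Request:
{"api": "nudge_tcp", "payload": {"increments": [0,0,0.048,0,0,0,0,0,0,0,0,0]}}

```text
t: 7.38
ee_pos: [0.6139, 0.2869, -0.0141]
ee_rot: [-0.604, -3.083, 0.0]
force: [1.0, 0.2, 0.1]
grip_width: 0.0647
gripper_force: 0.0
```

No contact yet at TCP z −0.014. I'll close there.

Request:
{"api": "nudge_tcp", "payload": {"increments": [0,0,0,0,0,0,0,0,0,0,0,0,0,0,0,0,0,0,0,0,0,0,0,0], "aperture": 0.034, "grip_n": 60}}

```text
t: 7.88
ee_pos: [0.6144, 0.2874, -0.0127]
ee_rot: [0.604, 3.083, 0.001]
force: [-2.4, -0.0, 6.5]
grip_width: 0.0383
gripper_force: 59.4
```

```bash
python3 - <<'E'
from h import *
s=env.camera("side"); np.save("s4.npy",s); crop(s,220,200,300,270,6,"pics/sc4.png")
E
```

```text
(no output)
```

View pics/sc4.png

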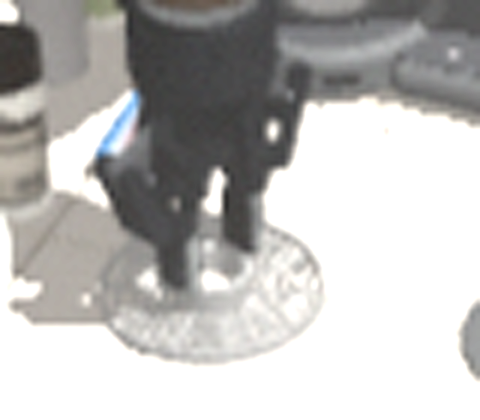

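Request:
{"api": "nudge_tcp", "payload": {"increments": [0,0,0,0,0,0,0,0,0,0,0,0,0,0,0,0,0,0], "aperture": 0.065}}

```text
t: 8.3
ee_pos: [0.614, 0.287, -0.014]
ee_rot: [-0.604, -3.083, 0.0]
force: [-0.0, 0.6, 0.0]
grip_width: 0.065
gripper_force: 0.0
```

Request:
{"api": "nudge_tcp", "payload": {"increments": [0,0,0.048,0,0,0,0,0,0.032,0,0,0,0,0,0,0,0,0]}}

```text
t: 8.68
ee_pos: [0.6138, 0.2869, -0.0193]
ee_rot: [-0.604, -3.082, 0.001]
force: [-0.1, -0.0, -0.4]
grip_width: 0.0651
gripper_force: 0.0
```

Request:
{"api": "nudge_tcp", "payload": {"increments": [0,0,0,0,0,0,0,0,0,0,0,0,0,0,0,0,0,0,0,0,0,0,0,0], "aperture": 0.034, "grip_n": 60}}

```text
t: 9.18
ee_pos: [0.6144, 0.2873, -0.018]
ee_rot: [0.604, 3.082, 0.001]
force: [-2.0, -0.9, 6.5]
grip_width: 0.0404
gripper_force: 59.9
```

Scaled: -0.05 m is -0.8, -0.03 m is -0.48.

Request:
{"api": "nudge_tcp", "payload": {"increments": [0,0,-0.16,0,0,0,0,0,-0.48,0,0,0,0,0,-0.8,0,0,0,0,0,-0.8,0,0,0,0,0,-0.8,0,0,0,0,0,0,0,0,0,0,0,0,0,0,0]}}

```text
t: 10.05
ee_pos: [0.6137, 0.2867, 0.1709]
ee_rot: [-0.604, -3.083, 0.001]
force: [-0.2, -0.3, -2.0]
grip_width: 0.0408
gripper_force: 60.6
```

```bash
python3 - <<'E'
from h import *
s=env.camera("side"); np.save("s5.npy",s); crop(s,200,110,300,250,4,"pics/sc5.png")
o=env.observe();print((proj("side",o["ee_pos"])-[200,110])*4, tool([.639,.049,.172]))
E
```

```text
[211.45998754 372.13395743] [-0.11352821 -0.2099989  -0.00201676]
```

View pics/sc5.png

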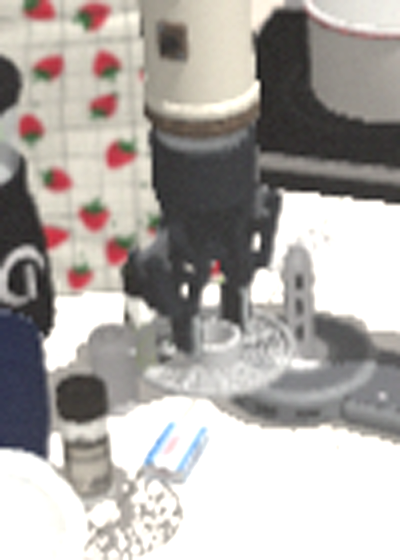

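Held level, with its underside about 19 mm above the TCP. Next, over the post.

Scaled: -0.042 m is -0.672, -0.0225 m is -0.36.

Request:
{"api": "nudge_tcp", "payload": {"increments": [-0.36,-0.672,0,0,0,0,-0.36,-0.672,0,0,0,0,-0.36,-0.672,0,0,0,0,-0.36,-0.672,0,0,0,0,-0.36,-0.672,0,0,0,0,0,0,0,0,0,0,0,0,0,0,0,0]}}

```text
t: 10.98
ee_pos: [0.6379, 0.0502, 0.1694]
ee_rot: [-0.604, -3.08, 0.0]
force: [-0.6, 0.1, -1.7]
grip_width: 0.0403
gripper_force: 60.8
```

```bash
python3 - <<'E'
from h import *
print(tool([.639,.049,.172]))
s=env.camera("side"); t=env.camera("top"); np.save("s6.npy",s); np.save("t6.npy",t);a=np.zeros((560,760,3),np.uint8)
crop(s,230,120,330,240,4,"pics/a.png"); crop(t,290,150,370,240,4.5,"pics/b.png")
A=cv2.imread("pics/a.png");B=cv2.imread("pics/b.png");a[:A.shape[0],:A.shape[1]]=A;a[:B.shape[0],400:400+B.shape[1]]=B; cv2.imwrite("pics/d6.png",a)
E
```

```text
[-0.00145523 -0.00072082 -0.00260751]
```

View pics/d6.png

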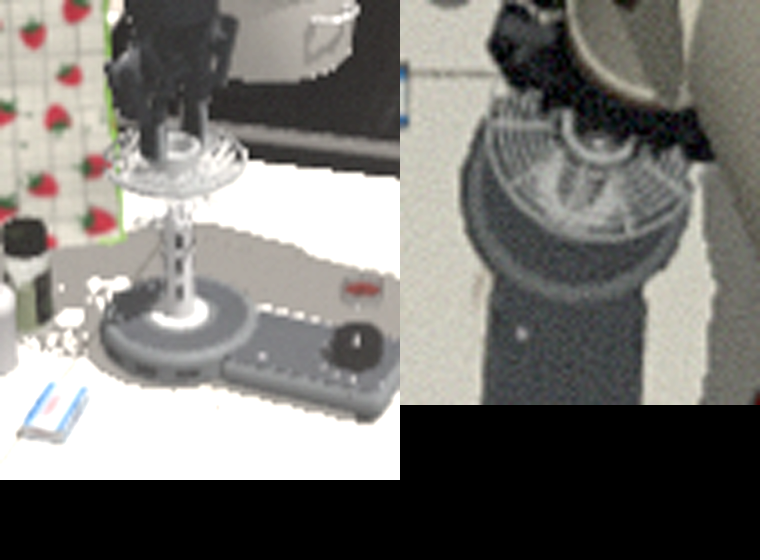

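The tray is centred over the post in the side view (tray 175, post 178). Lower, checking force.

Scaled: 0.02 m is 0.32, 0.01 m is 0.16.

Request:
{"api": "nudge_tcp", "payload": {"increments": [0,0,0.32,0,0,0,0,0,0.32,0,0,0,0,0,0.16,0,0,0,0,0,0,0,0,0]}}

```text
t: 11.58
ee_pos: [0.6379, 0.0501, 0.1194]
ee_rot: [-0.603, -3.08, 0.001]
force: [-0.4, 0.5, -1.8]
grip_width: 0.0406
gripper_force: 60.8
```

Request:
{"api": "nudge_tcp", "payload": {"increments": [0,0,0.32,0,0,0,0,0,0.24,0,0,0,0,0,0,0,0,0]}}

```text
t: 11.95
ee_pos: [0.6379, 0.0491, 0.0843]
ee_rot: [-0.604, -3.08, 0.002]
force: [-0.8, -3.0, -3.1]
grip_width: 0.0406
gripper_force: 61.1
```

Request:
{"api": "nudge_tcp", "payload": {"increments": [0,0,0,0,0,0,0,0,0,0,0,0,0,0,0,0,0,0], "aperture": 0.06}}

```text
t: 12.32
ee_pos: [0.6399, 0.051, 0.0871]
ee_rot: [0.602, 3.082, 0.002]
force: [0.3, -0.6, -0.1]
grip_width: 0.0603
gripper_force: 0.0
```

Request:
{"api": "nudge_tcp", "payload": {"increments": [0,0,-0.48,0,0,0,0,0,-0.8,0,0,0,0,0,-0.8,0,0,0,0,0,0,0,0,0], "aperture": 0.085}}

```text
t: 12.82
ee_pos: [0.6428, 0.0512, 0.2223]
ee_rot: [0.601, 3.073, 0.005]
force: [0.2, -0.7, -0.4]
grip_width: 0.0847
gripper_force: 0.0
```

```bash
python3 - <<'E'
from h import *
o=env.observe(); print(o["ee_pos"],tool([.4275,.389,.2]))
E
```

```text
[0.64281698 0.05120571 0.22232109] [0.32694273 0.2316348  0.02045455]
```

Scaled: 0.047 m is 0.752, 0.045 m is 0.72.

Request:
{"api": "nudge_tcp", "payload": {"increments": [0.72,0.512,0,0,0,0,0.752,0.5328,0,0,0,0,0.752,0.5328,0,0,0,0,0.752,0.5328,0,0,0,0,0.752,0.5328,0,0,0,0,0.752,0.5328,0,0,0,0,0.752,0.5328,0,0,0,0,0,0,0,0,0,0], "aperture": 0.078}}

```text
t: 13.82
ee_pos: [0.4184, 0.3939, 0.2162]
ee_rot: [-0.587, -3.084, -0.004]
force: [1.6, 0.0, 0.4]
grip_width: 0.0779
gripper_force: 0.0
```

Request:
{"api": "nudge_tcp", "payload": {"increments": [0,0,0.8,0,0,0,0,0,0.8,0,0,0,0,0,0.48,0,0,0,0,0,0,0,0,0,0,0,0,0,0,0]}}

```text
t: 14.45
ee_pos: [0.4245, 0.3886, 0.0872]
ee_rot: [0.604, 3.082, 0.002]
force: [0.3, -0.5, 0.4]
grip_width: 0.0777
gripper_force: 0.0
```

```bash
python3 - <<'E'
from h import *
print(tool([.4275,.388,-.018]))
s=env.camera("side"); t=env.camera("top"); np.save("s7.npy",s); np.save("t7.npy",t);a=np.zeros((560,760,3),np.uint8)
crop(s,230,150,330,270,4,"pics/a.png"); crop(t,180,150,360,290,2,"pics/b.png")
A=cv2.imread("pics/a.png");B=cv2.imread("pics/b.png");a[:A.shape[0],:A.shape[1]]=A;a[:B.shape[0],400:400+B.shape[1]]=B; cv2.imwrite("pics/d7.png",a)
E
```

```text
[-0.00294995  0.00048758  0.10524169]
```

View pics/d7.png

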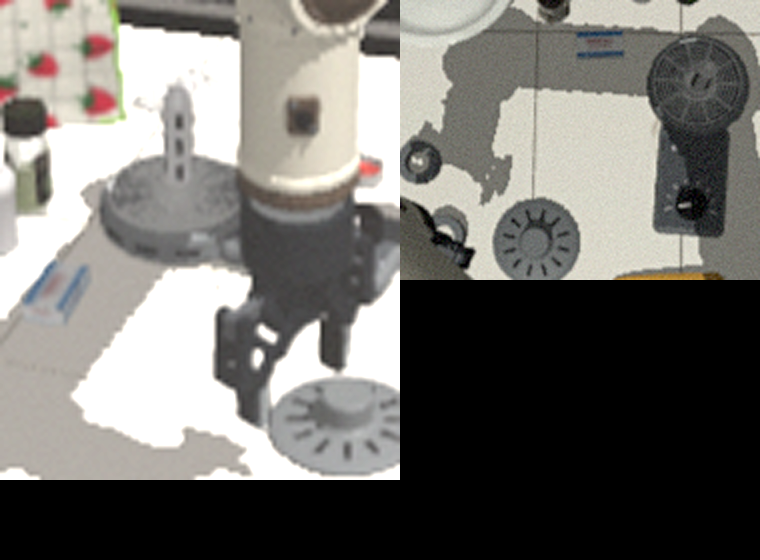

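The tray sits flat on the deck, and the gripper stands over collar 2. Descend on it.

Request:
{"api": "nudge_tcp", "payload": {"increments": [-0.048,0,0.48,0,0,0,0,0,0.64,0,0,0,0,0,0.24,0,0,0,0,0,0,0,0,0]}}

```text
t: 15.05
ee_pos: [0.4263, 0.387, 0.0013]
ee_rot: [-0.603, -3.083, 0.001]
force: [-0.2, 1.0, 1.0]
grip_width: 0.0779
gripper_force: 0.0
```

Request:
{"api": "nudge_tcp", "payload": {"increments": [0,0,0.16,0,0,0,0,0,0.16,0,0,0,0,0,0,0,0,0]}}

```text
t: 15.42
ee_pos: [0.4261, 0.3866, -0.0193]
ee_rot: [-0.604, -3.082, 0.001]
force: [-0.1, 0.3, 0.8]
grip_width: 0.0779
gripper_force: 0.0
```

Request:
{"api": "nudge_tcp", "payload": {"increments": [0,0,0,0,0,0,0,0,0,0,0,0,0,0,0,0,0,0,0,0,0,0,0,0], "aperture": 0.05, "grip_n": 60}}

```text
t: 15.92
ee_pos: [0.427, 0.3877, -0.018]
ee_rot: [0.603, 3.082, 0.002]
force: [0.2, -0.9, 5.9]
grip_width: 0.0565
gripper_force: 64.3
```

Scaled: -0.05 m is -0.8, -0.04 m is -0.64.

Request:
{"api": "nudge_tcp", "payload": {"increments": [0,0,-0.16,0,0,0,0,0,-0.64,0,0,0,0,0,-0.8,0,0,0,0,0,-0.8,0,0,0,0,0,-0.64,0,0,0,0,0,0,0,0,0,0,0,0,0,0,0]}}

```text
t: 16.8
ee_pos: [0.4261, 0.3863, 0.1707]
ee_rot: [-0.604, -3.083, 0.002]
force: [0.5, 0.3, -0.8]
grip_width: 0.0566
gripper_force: 64.1
```

```bash
python3 - <<'E'
from h import *
print(tool([.639,.046,.172]))
E
```

```text
[-0.32559353 -0.23479376 -0.00110427]
```

Request:
{"api": "nudge_tcp", "payload": {"increments": [-0.64,-0.472,0,0,0,0,-0.656,-0.472,0,0,0,0,-0.656,-0.472,0,0,0,0,-0.656,-0.472,0,0,0,0,-0.656,-0.472,0,0,0,0,-0.656,-0.472,0,0,0,0,-0.656,-0.472,0,0,0,0,-0.632,-0.456,0,0,0,0]}}

```text
t: 17.8
ee_pos: [0.6385, 0.0447, 0.1687]
ee_rot: [-0.603, -3.079, 0.002]
force: [0.1, 0.3, -0.3]
grip_width: 0.0566
gripper_force: 64.1
```

Request:
{"api": "nudge_tcp", "payload": {"increments": [0,0,0,0,0,0,0,0,0,0,0,0,0,0,0,0,0,0]}}

```text
t: 18.18
ee_pos: [0.6381, 0.0487, 0.1703]
ee_rot: [-0.599, -3.082, -0.001]
force: [0.7, 0.4, -0.7]
grip_width: 0.0564
gripper_force: 64.1
```

```bash
python3 - <<'E'
from h import *
print(tool([.639,.046,.172]))
s=env.camera("side");t=env.camera("top"); np.save("s8.npy",s); np.save("t8.npy",t)
E
```

```text
[-0.00186463 -0.00216449 -0.00169832]
```

Request:
{"api": "nudge_tcp", "payload": {"increments": [-0.032,-0.032,0.16,0,0,0,0,0,0.32,0,0,0,0,0,0.16,0,0,0,0,0,0,0,0,0,0,0,0,0,0,0]}}

```text
t: 18.9
ee_pos: [0.6406, 0.0441, 0.1313]
ee_rot: [0.604, 3.083, 0.0]
force: [0.4, -0.1, -0.7]
grip_width: 0.0564
gripper_force: 64.1
```

Request:
{"api": "nudge_tcp", "payload": {"increments": [0,0,0.32,0,0,0,0,0,0.32,0,0,0,0,0,0,0,0,0,0,0,0,0,0,0]}}

```text
t: 19.4
ee_pos: [0.6403, 0.0441, 0.0908]
ee_rot: [-0.604, -3.082, -0.0]
force: [0.4, 0.7, -0.5]
grip_width: 0.0567
gripper_force: 64.1
```

Request:
{"api": "nudge_tcp", "payload": {"increments": [0,0,0,0,0,0,0,0,0,0,0,0,0,0,0,0,0,0], "aperture": 0.08}}

```text
t: 19.77
ee_pos: [0.6408, 0.0441, 0.0917]
ee_rot: [0.604, 3.082, 0.0]
force: [0.3, 0.7, 0.4]
grip_width: 0.0804
gripper_force: 0.0
```

Request:
{"api": "nudge_tcp", "payload": {"increments": [0,0,-0.48,0,0,0,0,0,-0.8,0,0,0,0,0,-0.48,0,0,0,0,0,0,0,0,0]}}

```text
t: 20.27
ee_pos: [0.6427, 0.0443, 0.2049]
ee_rot: [0.603, 3.077, 0.003]
force: [0.6, 0.6, -0.1]
grip_width: 0.0801
gripper_force: 0.0
```

```bash
python3 - <<'E'
from h import *
s=env.camera("side");t=env.camera("top"); np.save("s9.npy",s); np.save("t9.npy",t)
for n,im,z0,box in (("top",t,0.003,(370,240,440,305)),):
    u0,v0,u1,v1=box; g=cv2.GaussianBlur(cv2.cvtColor(im,cv2.COLOR_RGB2GRAY),(3,3),0)[v0:v1,u0:u1]
    bg=np.percentile(g,60); m=(g<bg*0.86).astype(np.uint8)
    m=cv2.morphologyEx(m,cv2.MORPH_CLOSE,np.ones((5,5)));cs,_=cv2.findContours(m,cv2.RETR_EXTERNAL,cv2.CHAIN_APPROX_NONE)
    c=max(cs,key=cv2.contourArea); e=cv2.fitEllipse(c); uv=(e[0][0]+u0,e[0][1]+v0); print(n,uv,e[1],plane(n,uv,z0))
# side zoom of tray2, and dryer
a=np.zeros((480,760,3),np.uint8)
crop(s,235,150,325,230,4.4,"pics/a.png"); crop(s,320,160,380,215,6,"pics/b.png")
A=cv2.imread("pics/a.png");B=cv2.imread("pics/b.png");a[:A.shape[0],:A.shape[1]]=A;a[:B.shape[0],400:400+B.shape[1]]=B; cv2.imwrite("pics/d9.png",a)
print(tool([.4214,-.1525,.2]))
E
```

```text
top (393.23973846435547, 277.8996696472168) (46.505062103271484, 87.77163696289062) [ 0.41025143 -0.13070903  0.003     ]
[ 0.1285276  -0.26438438  0.00113947]
```

View pics/d9.png

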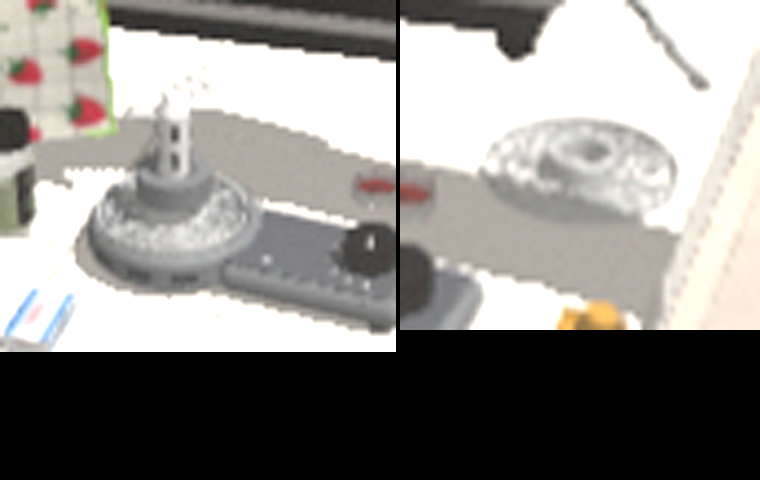

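The collar sits on the tray around the post. Tray2's tube top is at side px ≈ (350.6,184.8).

```bash
python3 - <<'E'
from h import *
T=lambda u,v:(170+u/2.9-.3,150+v/2.9-.3)
p,g=tri(T(676,360),(350.6,184.8)); print(p,g,plane("top",T(676,360),.018),plane("side",(350.6,184.8),.018),plane("top",T(675,361),.006),plane("side",(349.8,187.8),.003))
print(proj("side",[.4185,-.1515,.018]),proj("top",[.4185,-.1515,.018]))
E
```

```text
[ 0.41677709 -0.15444923  0.01526352] 0.009650705642693143 [ 0.42143148 -0.15247907  0.018     ] [ 0.41128954 -0.15157779  0.018     ] [ 0.42063286 -0.15498586  0.006     ] [ 0.41396601 -0.15406461  0.003     ]
[348.67923148 184.48230341] [402.46821369 274.93813313]
```

Request:
{"api": "nudge_tcp", "payload": {"increments": [0.224,-0.48,0,0,0,0,0.304,-0.624,0,0,0,0,0.304,-0.624,0,0,0,0,0.304,-0.624,0,0,0,0,0.304,-0.624,0,0,0,0,0.304,-0.624,0,0,0,0,0.304,-0.624,0,0,0,0,0,0,0,0,0,0], "aperture": 0.07}}

```text
t: 21.38
ee_pos: [0.4185, -0.1545, 0.1997]
ee_rot: [-0.612, -3.077, 0.001]
force: [0.3, 1.1, -0.4]
grip_width: 0.0699
gripper_force: 0.0
```

Request:
{"api": "nudge_tcp", "payload": {"increments": [0,0,0.8,0,0,0,0,0,0.8,0,0,0,0,0,0,0,0,0,0,0,0,0,0,0]}}

```text
t: 21.88
ee_pos: [0.4231, -0.1518, 0.1019]
ee_rot: [0.602, 3.083, 0.001]
force: [-0.1, 0.3, 0.2]
grip_width: 0.0696
gripper_force: 0.0
```

```bash
python3 - <<'E'
from h import *
print(tool([.418,-.153,-.018]))
E
```

```text
[ 0.0043125  -0.00309805  0.11988601]
```

Request:
{"api": "nudge_tcp", "payload": {"increments": [0.064,-0.048,0.48,0,0,0,0,0,0.64,0,0,0,0,0,0.48,0,0,0,0,0,0,0,0,0]}}

```text
t: 22.38
ee_pos: [0.4177, -0.1533, 0.0014]
ee_rot: [-0.603, -3.082, -0.0]
force: [-1.0, -0.2, 0.5]
grip_width: 0.0698
gripper_force: 0.0
```

Request:
{"api": "nudge_tcp", "payload": {"increments": [0,0,0.16,0,0,0,0,0,0.16,0,0,0,0,0,0,0,0,0,0,0,0,0,0,0]}}

```text
t: 22.88
ee_pos: [0.4176, -0.1536, -0.0186]
ee_rot: [0.604, 3.083, -0.0]
force: [0.4, -0.7, -0.4]
grip_width: 0.0701
gripper_force: 0.0
```

```bash
python3 - <<'E'
from h import *
print(tool([.418,-.153,-.018]))
E
```

```text
[-0.00017662  0.00067335 -0.00055693]
```

Request:
{"api": "nudge_tcp", "payload": {"increments": [0,0,0,0,0,0,0,0,0,0,0,0,0,0,0,0,0,0,0,0,0,0,0,0], "aperture": 0.034, "grip_n": 60}}

```text
t: 23.38
ee_pos: [0.4177, -0.1537, -0.018]
ee_rot: [0.604, 3.082, -0.0]
force: [-2.3, 0.5, 10.4]
grip_width: 0.0404
gripper_force: 59.2
```

Request:
{"api": "nudge_tcp", "payload": {"increments": [0,0,-0.16,0,0,0,0,0,-0.64,0,0,0,0,0,-0.8,0,0,0,0,0,-0.8,0,0,0,0,0,-0.64,0,0,0,0,0,0,0,0,0,0,0,0,0,0,0]}}

```text
t: 24.25
ee_pos: [0.4168, -0.1534, 0.1709]
ee_rot: [-0.604, -3.082, 0.0]
force: [0.7, 0.2, -1.2]
grip_width: 0.0399
gripper_force: 61.2
```

```bash
python3 - <<'E'
from h import *
print(tool([.640,.045,.172]))
s=env.camera("side"); np.save("s10.npy",s)
t=env.camera("top"); np.save("t10.npy",t)
E
```

```text
[-0.1319242   0.26791417 -0.00124027]
```

Careful with the scale: shifts go in shares of 62.5 mm. That gives: 0.0335 m is 0.536, -0.0165 m is -0.264.

Request:
{"api": "nudge_tcp", "payload": {"increments": [-0.264,0.536,0,0,0,0,-0.264,0.536,0,0,0,0,-0.264,0.536,0,0,0,0,-0.264,0.536,0,0,0,0,-0.264,0.536,0,0,0,0,-0.264,0.536,0,0,0,0,-0.264,0.536,0,0,0,0,-0.264,0.536,0,0,0,0]}}

```text
t: 25.35
ee_pos: [0.6404, 0.0456, 0.1688]
ee_rot: [-0.603, -3.079, 0.001]
force: [0.1, -0.1, -0.6]
grip_width: 0.0404
gripper_force: 61.2
```

Request:
{"api": "nudge_tcp", "payload": {"increments": [0,0,0,0,0,0,0,0,0,0,0,0,0,0,0,0,0,0]}}

```text
t: 25.72
ee_pos: [0.6397, 0.0434, 0.1704]
ee_rot: [-0.606, -3.081, 0.002]
force: [-0.0, -0.1, -0.7]
grip_width: 0.0403
gripper_force: 61.2
```

```bash
python3 - <<'E'
from h import *
print(tool([.640,.045,.172]))
s=env.camera("side"); np.save("s11.npy",s)
t=env.camera("top"); np.save("t11.npy",t)
# tray rim outline in side view compared with the empty scene and with the first tray's carry (s6)
for n in("s6","s11"):
    im=np.load(n+".npy"); d=cv2.absdiff(im,np.load("s2.npy")).max(2)
    m=(d[140:175,250:300]>35); ys,xs=np.nonzero(m); print(n,xs.min()+250,xs.max()+250,ys.max()+140, [int(np.nonzero(m[r])[0].min()+250) if m[r].any() else 0 for r in range(8,30,3)],[int(np.nonzero(m[r])[0].max()+250) if m[r].any() else 0 for r in range(8,30,3)])
E
```

```text
[ 0.00035088  0.00161018 -0.00161642]
s6 250 291 174 [250, 250, 250, 250, 250, 250, 250, 250] [281, 279, 286, 291, 290, 290, 286, 276]
s11 250 291 174 [250, 250, 250, 250, 250, 250, 250, 250] [281, 279, 288, 291, 286, 289, 284, 264]
```

Request:
{"api": "nudge_tcp", "payload": {"increments": [0,0.016,0.24,0,0,0,0,0,0.24,0,0,0,0,0,0.16,0,0,0,0,0,0,0,0,0,0,0,0,0,0,0]}}

```text
t: 26.45
ee_pos: [0.6414, 0.046, 0.1313]
ee_rot: [0.604, 3.083, 0.0]
force: [0.3, 0.7, -1.0]
grip_width: 0.041
gripper_force: 61.2
```

Request:
{"api": "nudge_tcp", "payload": {"increments": [0,0,0.32,0,0,0,0,0,0.32,0,0,0,0,0,0,0,0,0,0,0,0,0,0,0]}}

```text
t: 26.95
ee_pos: [0.6411, 0.046, 0.0908]
ee_rot: [-0.603, -3.083, -0.0]
force: [0.7, -0.3, -1.0]
grip_width: 0.0404
gripper_force: 61.2
```

Request:
{"api": "nudge_tcp", "payload": {"increments": [0,0,0,0,0,0,0,0,0,0,0,0,0,0,0,0,0,0], "aperture": 0.06}}

```text
t: 27.32
ee_pos: [0.6415, 0.0459, 0.0918]
ee_rot: [0.604, 3.082, 0.0]
force: [0.1, -0.0, 1.0]
grip_width: 0.0597
gripper_force: 0.0
```

Request:
{"api": "nudge_tcp", "payload": {"increments": [0,0,-0.48,0,0,0,0,0,-0.8,0,0,0,0,0,-0.48,0,0,0,0,0,0,0,0,0,0,0,0,0,0,0]}}

```text
t: 27.95
ee_pos: [0.6406, 0.0457, 0.2006]
ee_rot: [-0.604, -3.082, 0.001]
force: [0.7, 0.3, -0.7]
grip_width: 0.0599
gripper_force: 0.0
```

```bash
python3 - <<'E'
from h import *
s=env.camera("side");t=env.camera("top"); np.save("s12.npy",s); np.save("t12.npy",t)
def chg(a,b,n,box):
    u0,v0,u1,v1=box; A,B=np.load(a),np.load(b); d=cv2.absdiff(A,B).max(2)[v0:v1,u0:u1]; print(n,box,(d>40).mean().round(3))
chg("s1.npy","s12.npy","col1",(252,268,280,292)); chg("s1.npy","s12.npy","lid",(295,240,338,270))
print(tool([.528,.4258,.2]))
E
```

```text
col1 (252, 268, 280, 292) 0.0
lid (295, 240, 338, 270) 0.0
[ 2.47174970e-01  3.09810299e-01 -1.78407887e-04]
```

Collar 1 and the lid haven't moved. Go to collar 1.

Request:
{"api": "nudge_tcp", "payload": {"increments": [0.496,0.616,0,0,0,0,0.496,0.624,0,0,0,0,0.496,0.624,0,0,0,0,0.496,0.624,0,0,0,0,0.496,0.624,0,0,0,0,0.496,0.624,0,0,0,0,0.496,0.624,0,0,0,0,0.48,0.592,0,0,0,0], "aperture": 0.078}}

```text
t: 29.05
ee_pos: [0.5279, 0.4267, 0.1995]
ee_rot: [-0.603, -3.081, 0.003]
force: [0.2, -0.4, 0.5]
grip_width: 0.0781
gripper_force: 0.0
```

Request:
{"api": "nudge_tcp", "payload": {"increments": [0,0,0.8,0,0,0,0,0,0.8,0,0,0,0,0,0.32,0,0,0,0,0,0,0,0,0,0,0,0,0,0,0]}}

```text
t: 29.68
ee_pos: [0.5303, 0.4267, 0.0832]
ee_rot: [0.604, 3.081, 0.004]
force: [-0.4, -0.5, 0.6]
grip_width: 0.0778
gripper_force: 0.0
```

```bash
python3 - <<'E'
from h import *
print(tool([.528,.4258,-.018]))
E
```

```text
[ 0.00192366 -0.00201634  0.10116107]
```

Scaled: 0.03 m is 0.48, 0.02 m is 0.32.

Request:
{"api": "nudge_tcp", "payload": {"increments": [0.016,-0.016,0.48,0,0,0,0,0,0.48,0,0,0,0,0,0.32,0,0,0,0,0,0,0,0,0]}}

```text
t: 30.18
ee_pos: [0.5275, 0.4247, 0.0008]
ee_rot: [-0.604, -3.082, 0.001]
force: [0.2, -0.9, -0.0]
grip_width: 0.0782
gripper_force: 0.0
```

Request:
{"api": "nudge_tcp", "payload": {"increments": [0,0,0.16,0,0,0,0,0,0.16,0,0,0,0,0,0,0,0,0]}}

```text
t: 30.55
ee_pos: [0.5273, 0.4246, -0.0196]
ee_rot: [-0.603, -3.082, 0.002]
force: [-0.9, -0.6, -0.4]
grip_width: 0.078
gripper_force: 0.0
```

Request:
{"api": "nudge_tcp", "payload": {"increments": [0,0,0,0,0,0,0,0,0,0,0,0,0,0,0,0,0,0,0,0,0,0,0,0], "aperture": 0.05, "grip_n": 60}}

```text
t: 31.05
ee_pos: [0.5285, 0.4259, -0.0176]
ee_rot: [0.604, 3.082, 0.003]
force: [-0.4, -0.3, 5.5]
grip_width: 0.0567
gripper_force: 64.3
```

Request:
{"api": "nudge_tcp", "payload": {"increments": [0,0,-0.16,0,0,0,0,0,-0.64,0,0,0,0,0,-0.8,0,0,0,0,0,-0.8,0,0,0,0,0,-0.64,0,0,0,0,0,0,0,0,0,0,0,0,0,0,0]}}

```text
t: 31.92
ee_pos: [0.5274, 0.4244, 0.1707]
ee_rot: [-0.604, -3.082, 0.002]
force: [-0.2, 0.0, -1.0]
grip_width: 0.0565
gripper_force: 64.1
```

```bash
python3 - <<'E'
from h import *
print(tool([.640,.045,.172]))
E
```

```text
[-0.24747959 -0.30886828 -0.0010643 ]
```

Request:
{"api": "nudge_tcp", "payload": {"increments": [-0.496,-0.6176,0,0,0,0,-0.496,-0.6176,0,0,0,0,-0.496,-0.6176,0,0,0,0,-0.496,-0.6176,0,0,0,0,-0.496,-0.6176,0,0,0,0,-0.496,-0.6176,0,0,0,0,-0.496,-0.6176,0,0,0,0,-0.496,-0.6176,0,0,0,0]}}

```text
t: 32.92
ee_pos: [0.6398, 0.0437, 0.1689]
ee_rot: [-0.603, -3.079, 0.002]
force: [0.7, 0.1, -0.6]
grip_width: 0.0565
gripper_force: 64.1
```

Request:
{"api": "nudge_tcp", "payload": {"increments": [0,0,0,0,0,0,0,0,0,0,0,0,0,0,0,0,0,0]}}

```text
t: 33.3
ee_pos: [0.6401, 0.0476, 0.1703]
ee_rot: [-0.599, -3.082, -0.001]
force: [0.5, 0.8, -0.1]
grip_width: 0.0564
gripper_force: 64.1
```

```bash
python3 - <<'E'
from h import *
print(tool([.640,.045,.172]))
s=env.camera("side");t=env.camera("top"); np.save("s13.npy",s); np.save("t13.npy",t)
E
```

```text
[-0.00093538 -0.00246484 -0.00165573]
```

Scaled: 0.01 m is 0.16, 0.02 m is 0.32.

Request:
{"api": "nudge_tcp", "payload": {"increments": [-0.016,-0.032,0.16,0,0,0,0,0,0.32,0,0,0,0,0,0.16,0,0,0,0,0,0,0,0,0,0,0,0,0,0,0]}}

```text
t: 34.02
ee_pos: [0.6415, 0.0434, 0.1313]
ee_rot: [0.604, 3.083, 0.0]
force: [0.2, -0.7, -0.0]
grip_width: 0.0566
gripper_force: 64.1
```

Request:
{"api": "nudge_tcp", "payload": {"increments": [0,0,0.32,0,0,0,0,0,0.32,0,0,0,0,0,0,0,0,0,0,0,0,0,0,0]}}

```text
t: 34.52
ee_pos: [0.6411, 0.0434, 0.0908]
ee_rot: [-0.604, -3.082, -0.0]
force: [0.4, -0.2, -0.6]
grip_width: 0.0568
gripper_force: 64.1
```

Request:
{"api": "nudge_tcp", "payload": {"increments": [0,0,0,0,0,0,0,0,0,0,0,0,0,0,0,0,0,0], "aperture": 0.08}}

```text
t: 34.9
ee_pos: [0.6416, 0.0434, 0.0917]
ee_rot: [0.604, 3.082, 0.0]
force: [0.3, -0.1, -0.8]
grip_width: 0.0801
gripper_force: 0.0
```

Request:
{"api": "nudge_tcp", "payload": {"increments": [0,0,-0.48,0,0,0,0,0,-0.8,0,0,0,0,0,-0.48,0,0,0,0,0,0,0,0,0,0,0,0,0,0,0]}}

```text
t: 35.52
ee_pos: [0.6406, 0.0432, 0.2006]
ee_rot: [-0.604, -3.082, 0.001]
force: [-0.2, -0.4, -0.8]
grip_width: 0.08
gripper_force: 0.0
```

```bash
python3 - <<'E'
from h import *
s=env.camera("side");t=env.camera("top"); np.save("s14.npy",s); np.save("t14.npy",t)
a,b=np.load("s1.npy"),s
d=cv2.absdiff(a,b).max(2); print("lid",(d[240:270,295:338]>40).mean())
print(tool([.4215,.2655,.2]))
# lid outline in the top view
g=cv2.cvtColor(t,cv2.COLOR_RGB2HSV)
E
```

```text
lid 0.0
[2.86372277e-01 1.23481428e-01 1.31479771e-04]
```

```bash
python3 - <<'E'
from h import *
for n,f,box in (("top","t7.npy",(215,235,285,300)),("top","t0.npy",(215,235,285,300)),("side","s14.npy",(290,238,340,272)),("side","s12.npy",(290,238,340,272))):
    u0,v0,u1,v1=box; g=cv2.cvtColor(np.load(f),cv2.COLOR_RGB2GRAY)[v0:v1,u0:u1]
    th,m=cv2.threshold(cv2.GaussianBlur(g,(3,3),0),0,255,cv2.THRESH_BINARY_INV+cv2.THRESH_OTSU)
    cs,_=cv2.findContours(m,cv2.RETR_EXTERNAL,cv2.CHAIN_APPROX_NONE); c=max(cs,key=cv2.contourArea)
    e=cv2.fitEllipse(cv2.convexHull(c)); uv=(e[0][0]+u0,e[0][1]+v0); print(n,f,np.round(uv,1),np.round(e[1],1),plane(n,uv,.007).round(4))
print(plane("top",(246.3,269.7),.034),plane("side",(316.6,248.8),.034))
E
```

```text
top t7.npy [247.9 270.7] [43.5 44.5] [0.4226 0.2639 0.007 ]
top t0.npy [247.9 270.7] [43.4 44.4] [0.4226 0.264  0.007 ]
side s14.npy [315.7 256.3] [25.1 39.1] [0.4182 0.2727 0.007 ]
side s12.npy [315.7 256.3] [25.1 39. ] [0.418  0.2727 0.007 ]
[0.42482336 0.26615385 0.034     ] [0.41689439 0.2694365  0.034     ]
```

Request:
{"api": "nudge_tcp", "payload": {"increments": [0.576,0.248,0,0,0,0,0.568,0.248,0,0,0,0,0.568,0.248,0,0,0,0,0.568,0.248,0,0,0,0,0.568,0.248,0,0,0,0,0.568,0.248,0,0,0,0,0.568,0.248,0,0,0,0,0.568,0.248,0,0,0,0], "aperture": 0.07}}

```text
t: 36.62
ee_pos: [0.4228, 0.2659, 0.2001]
ee_rot: [-0.603, -3.081, 0.002]
force: [1.3, 0.4, 0.3]
grip_width: 0.0698
gripper_force: 0.0
```

Request:
{"api": "nudge_tcp", "payload": {"increments": [0,0,0.8,0,0,0,0,0,0.8,0,0,0,0,0,0,0,0,0,0,0,0,0,0,0]}}

```text
t: 37.12
ee_pos: [0.4248, 0.266, 0.102]
ee_rot: [-0.604, -3.083, -0.001]
force: [0.4, -0.0, 1.0]
grip_width: 0.0699
gripper_force: 0.0
```

Request:
{"api": "nudge_tcp", "payload": {"increments": [0.04,0,0.48,0,0,0,0,0,0.64,0,0,0,0,0,0.32,0,0,0,0,0,0,0,0,0]}}

```text
t: 37.62
ee_pos: [0.4228, 0.2667, 0.0119]
ee_rot: [0.604, 3.083, 0.0]
force: [-0.7, -0.0, -0.6]
grip_width: 0.0699
gripper_force: 0.0
```

Request:
{"api": "nudge_tcp", "payload": {"increments": [0,0,0.16,0,0,0,0,0,0.16,0,0,0,0,0,0,0,0,0]}}

```text
t: 38.0
ee_pos: [0.4219, 0.2662, -0.0091]
ee_rot: [-0.604, -3.083, 0.001]
force: [-0.4, -0.0, 0.5]
grip_width: 0.0701
gripper_force: 0.0
```

Request:
{"api": "nudge_tcp", "payload": {"increments": [0,0,0,0,0,0,0,0,0,0,0,0,0,0,0,0,0,0,0,0,0,0,0,0], "aperture": 0.03, "grip_n": 60}}

```text
t: 38.5
ee_pos: [0.4224, 0.2665, -0.0082]
ee_rot: [0.604, 3.083, 0.0]
force: [-1.7, -0.8, 5.3]
grip_width: 0.0376
gripper_force: 60.1
```

Request:
{"api": "nudge_tcp", "payload": {"increments": [0,0,-0.16,0,0,0,0,0,-0.64,0,0,0,0,0,-0.8,0,0,0,0,0,-0.8,0,0,0,0,0,-0.64,0,0,0,0,0,0,0,0,0,0,0,0,0,0,0]}}

```text
t: 39.38
ee_pos: [0.4218, 0.2659, 0.1809]
ee_rot: [-0.604, -3.083, 0.001]
force: [-0.1, -0.8, -1.9]
grip_width: 0.0374
gripper_force: 60.5
```

```bash
python3 - <<'E'
from h import *
print(tool([.640,.045,.18]))
E
```

```text
[-0.285465   -0.12224767  0.00096829]
```

Request:
{"api": "nudge_tcp", "payload": {"increments": [-0.5712,-0.2448,0,0,0,0,-0.5712,-0.2448,0,0,0,0,-0.5712,-0.2448,0,0,0,0,-0.5712,-0.2448,0,0,0,0,-0.5712,-0.2448,0,0,0,0,-0.5712,-0.2448,0,0,0,0,-0.5712,-0.2448,0,0,0,0,-0.5712,-0.2448,0,0,0,0]}}

```text
t: 40.38
ee_pos: [0.6398, 0.0443, 0.1786]
ee_rot: [-0.603, -3.079, 0.001]
force: [0.2, -0.7, -0.8]
grip_width: 0.0372
gripper_force: 60.5
```

Request:
{"api": "nudge_tcp", "payload": {"increments": [0,0,0,0,0,0,0,0,0,0,0,0,0,0,0,0,0,0]}}

```text
t: 40.75
ee_pos: [0.6393, 0.0469, 0.1804]
ee_rot: [-0.6, -3.082, -0.0]
force: [1.4, 0.2, -1.4]
grip_width: 0.0373
gripper_force: 60.5
```

```bash
python3 - <<'E'
from h import *
print(tool([.640,.045,.18]))
s=env.camera("side");t=env.camera("top"); np.save("s15.npy",s); np.save("t15.npy",t)
E
```

```text
[-0.00140112 -0.00152764  0.00036608]
```

Scaled: 0.015 m is 0.24, -0.0015 m is -0.024.

Request:
{"api": "nudge_tcp", "payload": {"increments": [-0.016,-0.024,0.24,0,0,0,0,0,0.24,0,0,0,0,0,0,0,0,0,0,0,0,0,0,0]}}

```text
t: 41.35
ee_pos: [0.6408, 0.0437, 0.1509]
ee_rot: [-0.604, -3.083, -0.0]
force: [-0.4, 0.4, -0.7]
grip_width: 0.0375
gripper_force: 60.5
```

Request:
{"api": "nudge_tcp", "payload": {"increments": [0,0,0.24,0,0,0,0,0,0.16,0,0,0,0,0,0,0,0,0]}}

```text
t: 41.72
ee_pos: [0.6397, 0.0434, 0.1246]
ee_rot: [-0.603, -3.08, 0.001]
force: [-0.5, -0.3, -0.2]
grip_width: 0.0375
gripper_force: 60.5
```

Request:
{"api": "nudge_tcp", "payload": {"increments": [0,0,0.128,0,0,0,0,0,0,0,0,0]}}

```text
t: 41.98
ee_pos: [0.6404, 0.0435, 0.1175]
ee_rot: [-0.603, -3.082, 0.0]
force: [-1.1, 0.1, -0.4]
grip_width: 0.0375
gripper_force: 60.5
```

Scaled: 0.005 m is 0.08.

Request:
{"api": "nudge_tcp", "payload": {"increments": [0,0,0.08,0,0,0,0,0,0,0,0,0]}}

```text
t: 42.22
ee_pos: [0.6406, 0.0435, 0.1128]
ee_rot: [-0.604, -3.082, 0.0]
force: [-0.5, -0.2, -0.6]
grip_width: 0.0372
gripper_force: 60.5
```

Request:
{"api": "nudge_tcp", "payload": {"increments": [0,0,0,0,0,0,0,0,0,0,0,0,0,0,0,0,0,0], "aperture": 0.06}}

```text
t: 42.6
ee_pos: [0.6411, 0.0436, 0.1135]
ee_rot: [0.604, 3.083, 0.0]
force: [-0.4, 0.7, -0.9]
grip_width: 0.0601
gripper_force: 0.0
```

Request:
{"api": "nudge_tcp", "payload": {"increments": [0,0,-0.48,0,0,0,0,0,-0.8,0,0,0,0.8,0.32,-0.32,0,0,0,0.8,0.32,0,0,0,0,0.8,0.32,0,0,0,0,0.8,0.32,0,0,0,0,0,0,0,0,0,0]}}

```text
t: 43.48
ee_pos: [0.4825, 0.1974, 0.2139]
ee_rot: [-0.591, -3.085, -0.002]
force: [0.9, -1.4, -1.3]
grip_width: 0.06
gripper_force: 0.0
```

```bash
python3 - <<'E'
from h import *
s=env.camera("side");t=env.camera("top"); np.save("s16.npy",s); np.save("t16.npy",t);a=np.zeros((480,790,3),np.uint8)
crop(s,235,150,325,230,4.4,"pics/a.png"); crop(t,290,150,370,280,3.6,"pics/b.png")
A=cv2.imread("pics/a.png");B=cv2.imread("pics/b.png");a[:A.shape[0],:A.shape[1]]=A;a[:B.shape[0],400:400+B.shape[1]]=B; cv2.imwrite("pics/d16.png",a)
print(tool([.4748,.0589,.2]), (proj("side",[.64,.0455,.154])-[235,150])*4.4,(proj("side",[.64,.0455,.129])-[235,150])*4.4)
E
```

```text
[-0.04017602 -0.12876556  0.01370637] [166.57616367  79.38811385] [167.25114499 107.59926583]
```

View pics/d16.png

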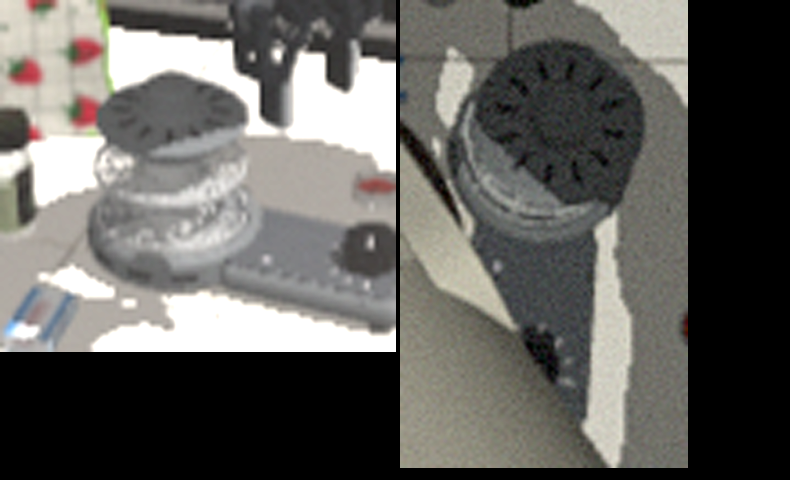

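The stack looks complete and level, with the lid at crop (172,113) in line with where the post stood (172). Now the knob.

Scaled: -0.032 m is -0.512, -0.01 m is -0.16.

Request:
{"api": "nudge_tcp", "payload": {"increments": [-0.16,-0.512,0,0,0,0,-0.16,-0.512,0,0,0,0,-0.16,-0.512,0,0,0,0,-0.16,-0.512,0,0,0,0,0,0,0,0,0,0,0,0,0,0,0,0]}}

```text
t: 44.32
ee_pos: [0.4753, 0.059, 0.2133]
ee_rot: [0.607, 3.082, 0.001]
force: [-0.1, 0.2, -0.3]
grip_width: 0.0601
gripper_force: 0.0
```

```bash
python3 - <<'E'
from h import *
o=env.observe(); print(o["q"].round(3),tool([.4748,.0589,.1]))
g=np.load("t9.npy"); print(proj("top",[.4748,.0589,.056]),proj("side",[.4748,.0589,.056]))
for f,n,(u0,v0,u1,v1) in (("t7.npy","top",(306,235,345,270)),("s14.npy","side",(300,190,335,225))):
    G=cv2.cvtColor(np.load(f),cv2.COLOR_RGB2GRAY)[v0:v1,u0:u1]; m=(G<28).astype(np.uint8); m=cv2.morphologyEx(m,cv2.MORPH_CLOSE,np.ones((3,3)))
    cs,_=cv2.findContours(m,cv2.RETR_EXTERNAL,cv2.CHAIN_APPROX_NONE)
    for c in sorted(cs,key=cv2.contourArea)[-2:]:
        (x,y),r=cv2.minEnclosingCircle(c); print(n,x+u0,y+v0,r,cv2.contourArea(c),plane(n,(x+u0,y+v0),.05))
E
```

```text
[ 0.167  0.171 -0.383  1.957  0.074  1.026  0.933] [ 0.00041023 -0.0003568   0.11328799]
[325.12979217 251.69350859] [318.09967375 203.09298771]
top 333.0 249.875 17.385887145996094 570.5 [0.48029025 0.03759783 0.05      ]
```

Request:
{"api": "nudge_tcp", "payload": {"increments": [0,0,0,0,0,-0.18,0,0,0,0,0,-0.18,0,0,0,0,0,-0.18,0,0,0,0,0,-0.18,0,0,0,0,0,-0.18,0,0,0,0,0,-0.18,0,0,0,0,0,-0.18,0,0,0,0,0,0]}}

```text
t: 45.32
ee_pos: [0.4749, 0.0605, 0.2132]
ee_rot: [-1.328, 2.847, 0.001]
force: [-0.6, -0.8, -0.7]
grip_width: 0.0601
gripper_force: 0.0
```

```bash
python3 - <<'E'
from h import *
o=env.observe(); print(o["q"].round(3),tool([.475,.058,.1]))
E
```

```text
[ 0.289  0.184 -0.524  1.954  0.106  1.03   2.162] [ 0.00189018 -0.00173698  0.11322205]
```

Scaled: 0.05 m is 0.8, 0.02 m is 0.32.

Request:
{"api": "nudge_tcp", "payload": {"increments": [0.016,-0.016,0.8,0,0,0,0,0,0.8,0,0,0,0,0,0.8,0,0,0,0,0,0.32,0,0,0,0,0,0,0,0,0,0,0,0,0,0,0]}}

```text
t: 46.08
ee_pos: [0.4757, 0.0587, 0.044]
ee_rot: [-1.326, 2.846, -0.0]
force: [0.4, -0.6, 0.2]
grip_width: 0.0598
gripper_force: 0.0
```

Request:
{"api": "nudge_tcp", "payload": {"increments": [0,0,0.16,0,0,0,0,0,0,0,0,0]}}

```text
t: 46.32
ee_pos: [0.4747, 0.0579, 0.0332]
ee_rot: [1.328, -2.847, 0.0]
force: [-0.9, 0.1, -0.6]
grip_width: 0.0599
gripper_force: 0.0
```

Request:
{"api": "nudge_tcp", "payload": {"increments": [0,0,0.16,0,0,0,0,0,0,0,0,0]}}

```text
t: 46.58
ee_pos: [0.474, 0.0579, 0.0225]
ee_rot: [1.328, -2.846, -0.001]
force: [0.9, 0.4, -0.1]
grip_width: 0.0601
gripper_force: 0.0
```

Request:
{"api": "nudge_tcp", "payload": {"increments": [0,0,0.08,0,0,0,0,0,0,0,0,0,0,0,0,0,0,0]}}

```text
t: 46.95
ee_pos: [0.4747, 0.0582, 0.0182]
ee_rot: [-1.329, 2.847, 0.0]
force: [-0.2, -0.5, -0.3]
grip_width: 0.0599
gripper_force: 0.0
```

```bash
python3 - <<'E'
from h import *
print(tool([.475,.058,.014]),env.observe()["torque"])
E
```

```text
[-6.57010194e-05 -3.17485965e-04  4.19507099e-03] [-0.00079365 -0.03530866  0.05889092]
```

Close on the knob and start winding.

Scaled: 0.003 m is 0.048.

Request:
{"api": "nudge_tcp", "payload": {"increments": [0,0,0.048,0,0,0,0,0,0,0,0,0,0,0,0,0,0,0,0,0,0,0,0,0,0,0,0,0,0,0], "aperture": 0.03, "grip_n": 60}}

```text
t: 47.58
ee_pos: [0.4757, 0.0576, 0.0157]
ee_rot: [-1.327, 2.846, -0.002]
force: [0.8, -3.8, 5.6]
grip_width: 0.0373
gripper_force: 59.7
```

Request:
{"api": "nudge_tcp", "payload": {"increments": [0,0,0,0,0,0.1,0,0,0,0,0,0.1,0,0,0,0,0,0.1,0,0,0,0,0,0.1,0,0,0,0,0,0]}}

```text
t: 48.2
ee_pos: [0.4763, 0.0569, 0.0157]
ee_rot: [-0.732, 3.053, -0.002]
force: [2.5, -4.7, 3.7]
grip_width: 0.0376
gripper_force: 59.7
```

```bash
python3 - <<'E'
from h import *
o=env.observe(); print(o["q"].round(3),o["torque"],o["joint_torque"].round(2))
E
```

```text
[ 0.089  0.48  -0.314  2.104  0.262  0.591  1.631] [-1.0270517  -0.60237837 -0.05545586] [ -2.41 -42.87  -5.74 -14.58  -1.02   0.25  -0.25]
```

Request:
{"api": "nudge_tcp", "payload": {"increments": [0,0,0,0,0,0.15,0,0,0,0,0,0.15,0,0,0,0,0,0.15,0,0,0,0,0,0.15,0,0,0,0,0,0.15,0,0,0,0,0,0.15,0,0,0,0,0,0.15,0,0,0,0,0,0.15]}}

```text
t: 49.2
ee_pos: [0.4759, 0.0547, 0.0157]
ee_rot: [1.126, 2.93, -0.003]
force: [1.6, -9.0, 6.2]
grip_width: 0.0376
gripper_force: 59.9
```

Request:
{"api": "nudge_tcp", "payload": {"increments": [0,0,0,0,0,0.15,0,0,0,0,0,0.15,0,0,0,0,0,0.15,0,0,0,0,0,0.15,0,0,0,0,0,0.15,0,0,0,0,0,0.15,0,0,0,0,0,0.15,0,0,0,0,0,0]}}

```text
t: 50.2
ee_pos: [0.474, 0.0541, 0.0156]
ee_rot: [2.441, 1.974, -0.005]
force: [-3.1, -10.8, 13.6]
grip_width: 0.0373
gripper_force: 60.8
```

```bash
python3 - <<'E'
from h import *
o=env.observe(); print(o["q"].round(3),o["torque"],o["joint_torque"].round(2),R.from_rotvec(o["ee_rot"]).as_matrix()[:,0])
E
```

```text
[-0.388  0.471  0.257  2.123 -0.208  0.573 -0.194] [-2.41201236  0.79780887 -0.06346388] [ -5.41 -40.34  -2.7  -17.41  -2.22  -1.12  -0.45] [ 0.20938747  0.97782556 -0.00374882]
```

Request:
{"api": "nudge_tcp", "payload": {"increments": [-0.064,0,0,0,0,0.1,0,0,0,0,0,0.12,0,0,0,0,0,0.12,0,0,0,0,0,0.12,0,0,0,0,0,0.12,0,0,0,0,0,0.12,0,0,0,0,0,0,0,0,0,0,0,0]}}

```text
t: 51.2
ee_pos: [0.4728, 0.0547, 0.0156]
ee_rot: [-2.968, -1.025, 0.002]
force: [-4.2, -0.8, 14.4]
grip_width: 0.0377
gripper_force: 60.8
```

```bash
python3 - <<'E'
from h import *
o=env.observe(); print(o["q"].round(3),o["torque"],o["joint_torque"].round(2))
E
```

```text
[-0.529  0.493  0.431  2.13  -0.365  0.591 -0.743] [-0.08492209  0.92194322 -0.05015658] [-9.000e-02 -3.873e+01  4.990e+00 -1.638e+01 -1.800e-01 -1.480e+00
  2.000e-02]
```

Request:
{"api": "nudge_tcp", "payload": {"increments": [0,0,0,0,0,0.1,0,0,0,0,0,0.1,0,0,0,0,0,0,0,0,0,0,0,0]}}

```text
t: 51.7
ee_pos: [0.4725, 0.055, 0.0155]
ee_rot: [-3.055, -0.724, 0.003]
force: [-4.4, 0.2, 13.7]
grip_width: 0.0374
gripper_force: 60.9
```

```bash
python3 - <<'E'
from h import *
o=env.observe(); print(o["q"].round(3),o["torque"],o["joint_torque"].round(2))
E
```

```text
[-0.571  0.503  0.481  2.131 -0.41   0.599 -0.902] [ 0.10791042  1.0467351  -0.00708364] [ 3.500e-01 -3.814e+01  5.980e+00 -1.637e+01 -9.000e-02 -1.720e+00
  2.000e-02]
```

Request:
{"api": "nudge_tcp", "payload": {"increments": [0,0,0,0,0,0.1,0,0,0,0,0,0.05,0,0,0,0,0,0,0,0,0,0,0,0]}}

```text
t: 52.2
ee_pos: [0.4743, 0.0558, 0.0156]
ee_rot: [-3.101, -0.495, -0.001]
force: [-0.8, 2.5, 8.8]
grip_width: 0.0375
gripper_force: 62.4
```

```bash
python3 - <<'E'
from h import *
o=env.observe(); print(o["q"].round(3),o["torque"],o["joint_torque"].round(2))
E
```

```text
[-0.602  0.511  0.519  2.131 -0.445  0.603 -1.02 ] [0.4653142  0.06086404 0.24685903] [  1.32 -39.41   7.69 -14.41   0.22  -0.35  -0.25]
```

Request:
{"api": "nudge_tcp", "payload": {"increments": [0,0,0,0,0,0.1,0,0,0,0,0,0.05,0,0,0,0,0,0,0,0,0,0,0,0]}}

```text
t: 52.7
ee_pos: [0.4772, 0.0563, 0.0157]
ee_rot: [-3.13, -0.263, -0.009]
force: [6.0, 3.8, -1.3]
grip_width: 0.0375
gripper_force: 62.4
```

```bash
python3 - <<'E'
from h import *
o=env.observe(); print(o["q"].round(3),o["torque"],o["joint_torque"].round(2))
E
```

```text
[-0.633  0.522  0.556  2.129 -0.48   0.607 -1.139] [ 0.80080482 -1.47736002  0.42595494] [  1.7  -41.49   9.04 -11.44   0.69   1.88  -0.41]
```

The torque about the vertical rises past the spring's limit (0 → 0.43 N m), so the stop is reached. Release and retreat.

Request:
{"api": "nudge_tcp", "payload": {"increments": [0,0,0,0,0,0,0,0,0,0,0,0,0,0,0,0,0,0,0,0,0,0,0,0], "aperture": 0.065}}

```text
t: 53.2
ee_pos: [0.4735, 0.054, 0.0151]
ee_rot: [3.131, 0.258, -0.001]
force: [0.5, -0.3, -0.4]
grip_width: 0.0649
gripper_force: 0.0
```

Request:
{"api": "nudge_tcp", "payload": {"increments": [0,0,-0.48,0,0,0,0,0,-0.8,0,0,0,0,0,-0.96,0,0,0,0,0,-0.64,0,0,0,0,0,0,0,0,0,0,0,0,0,0,0]}}

```text
t: 53.95
ee_pos: [0.4732, 0.0543, 0.1946]
ee_rot: [-3.13, -0.259, 0.001]
force: [-0.6, -0.7, -0.3]
grip_width: 0.0651
gripper_force: 0.0
```

```bash
python3 - <<'E'
from h import *
print(R.from_rotvec(env.observe()["ee_rot"]).as_matrix().round(2).tolist(),env.observe()["q"].round(2))
E
```

```text
[[0.99, 0.16, -0.0], [0.16, -0.99, 0.0], [-0.0, -0.0, -1.0]] [-0.85  0.21  0.77  2.01 -0.18  0.98 -1.4 ]
```

Request:
{"api": "nudge_tcp", "payload": {"increments": [0,-0.8,0,0,0,0,0,-0.8,0,0,0,0,0,-0.8,0,0,0,0,0,-0.8,0,0,0,0,0,-0.8,0,0,0,0,0,-0.64,0,0,0,0,0,0,0,0,0,0,0,0,0,0,0,0]}}

```text
t: 54.95
ee_pos: [0.4258, 0.3385, 0.1935]
ee_rot: [3.128, 0.257, -0.003]
force: [0.4, 0.5, 0.2]
grip_width: 0.0653
gripper_force: 0.0
```

```bash
python3 - <<'E'
from h import *
s=env.camera("side");t=env.camera("top"); np.save("s17.npy",s); np.save("t17.npy",t)
# white pointer on the knob: direction from knob centre, before and after
c=proj("top",[.4735,.0545,.056]); cs=proj("side",[.4735,.0545,.056]); print(c,cs)
for n,f,k in (("top","t7.npy",c),("top","t17.npy",c),("side","s14.npy",cs),("side","s17.npy",cs)):
    g=cv2.cvtColor(np.load(f),cv2.COLOR_RGB2GRAY).astype(float); u0,v0=np.round(k).astype(int)-8
    w=g[v0:v0+17,u0:u0+17]; print(f); print(w.astype(int)[2:15,1:16])
A=np.load("s16.npy");B=s; d=cv2.absdiff(A,B).max(2)[165:215,255:292]; print("stack change",(d>60).mean())
g=cv2.cvtColor(s,cv2.COLOR_RGB2GRAY)
E
```

```text
[326.81552615 252.2194671 ] [318.84085234 202.4769454 ]
t7.npy
[[ 8 14 12  4 13 18  4  3  7 10 15 14 27 29 26]
 [ 4 15 16 17  6  2 12  0  4 10  4  3 26 27 28]
 [ 8  9 15 13  4  0  1  2  9  5  0  3  0 33 22]
 [20 10  0  3  2 19  0 11  1  0 14  7  0 26 18]
 [15  9 17 13 17 12  3 16 15  1  1  3  5 12  8]
 [30 36 50 54 57 38  0 15 17  0  2 14  7  2 23]
 [96 84 89 79 71 47 11  9  1  7  6 19  2 19 25]
 [85 82 74 58 47 33  0  2  4  2 14  1  8  8 18]
 [28 23 16 13 14 13  3 14  5  2  0  2 13 13 31]
 [ 1  6  5 12 17  7  0  5  5 16  3  6 13 24 30]
 [ 2 18 14 17 15 14  2 12  6  1  0 21 14 29 26]
 [23 15 11  6 14 13  8  0 10 11  1 16 18 16 29]
 [27 22 22 21 11 13 13  5 10 10  5 22 29 25 26]]
t17.npy
[[23 20  6 21  7  6 17 17  6  4  2  6 19 23 25]
 [14  0 10  0  8  0  6  3  0  6  0  5  9 31 25]
 [ 5  0  0  6  3 22  2  2 18  8 13 10 10 12 22]
 [ 1 16 11  1  0  0  0  6  0  0  1  1  6  9  6]
 [ 1  3 11 13  7  5 11  7  5  0  7 10  9  1 20]
 [12  4  0 13  0  3  6  0 26  
[... 1344 characters left out ...]
95 195 195 194 195 196 194 196 196]
 [ 46  45  95 178 195 196 195 195 194 194 195 194 195 194 195]
 [ 47  50 107 179 153 143 139 137 140 145 158 178 194 194 195]
 [ 45  50  85 129  74  50  39  43  59  86  87 122 165 194 195]
 [ 48  49  46  42  40  41  42  46  61  69  44  52 102 166 195]
 [ 50  49  41  40  41  38  43  44  52  41  41  42  56 116 174]
 [ 51  44  39  42  40  42  41  40  43  40  43  41  46  76 115]
 [ 52  47  40  39  40  41  40  42  40  42  43  43  42  47  56]
 [ 63  44  43  41  41  41  42  40  42  42  42  42  44  49  56]
 [ 62  45  41  42  41  43  42  41  42  43  42  40  42  49  54]
 [ 52  45  42  41  41  42  43  42  42  39  41  41  41  47  56]]
stack change 0.021621621621621623
```

```bash
python3 - <<'E'
from h import *
T=lambda u,v:(290+u/3.6-.3,150+v/3.6-.3); S=lambda u,v:(235+u/4.4-.3,150+v/4.4-.3)
print("grip top",tri(T(162,113),S(175,80)), "disc",tri(T(161,125),S(172,113)))
t=np.load("t17.npy"); print([ (i,round(float(np.linalg.norm(env.observe()["qd"])),3)) for i in [0]])
E
```

```text
grip top (array([0.6377285 , 0.04496559, 0.15549544]), np.float64(0.0064289603155909284)) disc (array([0.63918248, 0.04223749, 0.12382553]), np.float64(0.0012973345915334793))
[(0, 0.016)]
```

The lid grip top triangulates to z 0.155 (expected 0.154) on the post's axis, and the pointer has turned about 202°. Hand in.

```bash
python3 -c "
from plant import env
print(env.hand_in())"
```

```text
the job is handed in; nothing more can be done
None
```

I stacked both trays and both collars on the post by turns (I saw no third tray), put the lid on, wound the timer to its stop and handed the job in; the hand-in call gave no verdict.

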